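# Close a two-part plaster mould and lock it with its curved pin

### The job

Gently push the loose half of the plaster mould shut against the fixed half and leave it shut. Then take the curved steel pin by its grip plate, lead its tip round its own arc through the brass arch and the eye on the sliding half and on through the eye on the fixed half, and press its collar against the set stop before the first eye with a light but definite push of about 5 N for a moment; where the stop is set must be felt, and a shove of much over 10 N breaks the stop or the eyes out of the plaster. Let go so that the pin lies flat and fully home on the shut mould, and leave the straight pin and the pots and tools around it as they are.

Things in the scene. Friction and masses are not known exactly. Their poses are not given: they have to be found in the camera images.
- mould: Off-white plaster mould on a 180 x 215 x 15 mm wooden cradle board, fixed. Origin on the table surface under the centre of the homed pin's arc; z up. The seam is y = 0: fixed half at -y, sliding half at +y, each 136 (x -72 to +64) x 66 x 50 mm with a flat top (deck) 65 mm above the table. A 30 mm square pour hole straddles the seam. Guides 12 mm high on the board at x = -83 and 75.
- mould_half (a joint): Gap of the sliding half in m: 0 is shut on the seam, up to 0.032 open, moving along the mould's +y. It slides stiffly (about 4 N of friction), stays where it is left and meets a hard stop when shut.
- push_face (a point): Middle of the sliding half's outer upright face (faces the mould's +y), 40 mm above the table; the face is 136 mm wide, from 15 to 65 mm above the table, and can be pushed anywhere.
- near_eye (a point): Bore centre, 4.5 mm above the deck, of the steel ring eye on the sliding half (the first eye the pin passes): at (-46.1, 13.2) mm in the mould's axes when shut. 6 mm wire round an 11.5 mm bore, bottom sunk in the plaster, top 16 mm above the deck. The bore's axis is level and tangent to the circle of radius 48 mm about the mould's z axis. Axes as mould.
- far_eye (a point): Bore centre of the like ring eye on the fixed half (the second eye), at (-46.1, -13.2) mm in the mould's axes, 4.5 mm above the deck; its bore too is tangent to that 48 mm circle. Axes as mould.
- stop: Set stop of the near eye; origin on the deck at the centre of the 48 mm circle. A small dark housing beside the eye holds a brass arch, 14 mm high, which the pin passes before the eye (13 mm clear width); the collar stops on the arch's entry face. The arch is set stiffly 6.5 to 17.5 mm of arc before the eye's centre, differently each time, and this is not in the measured poses: find it by feel or by eye.
- pin_grip (a point): Curved steel pin (about 0.13 kg, lies flat): centre of its upright grip plate, 26 mm above the underside. The plate is 12 mm along the pin's x (grasp it across this), 28 mm along y, 52 mm tall. The 8 mm round bar leaves the plate's foot along +x and bends left (+y) on a circle of radius 48 mm about (0, +48 mm), its axis 4 mm above the underside, to the tip 88 degrees on.
- pin_collar (a point): On the pin's bar axis at the front face (towards the tip) of its collar, a plate 6 mm thick, 26 mm wide, 12 mm tall; this face is 28.4 degrees of arc ahead of the grip plate. At home it bears on the stop's arch, 6.5 to 17.5 mm before near_eye's centre, and the pin's arc centre is over the mould's origin. Axes as pin_grip.
- pin_tip (a point): End of the curved pin's slightly tapered, rounded tip, 88 degrees along the arc from the grip plate, 4 mm above the underside. The pin turns counter-clockwise (seen from above) into the eyes; at home the tip is 5 to 17 mm beyond far_eye.
- straight_pin: A straight steel pin with the same grip plate and collar, bar 75 mm long: not for this mould, leave alone. Origin under its grip plate, bar along +x.
- bowl: Dark clay bowl, 110 mm across, 60 mm high; origin under its centre. Leave alone.
- cup: Dark clay cup, 72 mm across, 75 mm high; origin under its centre. Leave alone.
- cat: Dark clay cat figurine, 36 mm across, 73 mm high; origin under its centre. Leave alone.
- rib: Flat wooden potter's rib, 110 x 45 x 8 mm; origin under its centre. Leave alone.
- brush: Brush lying along its x; origin on its underside. Leave alone.
- slip_jar: Glass jar with a white cap, 68 mm across, 90 mm high; origin under its centre. Leave alone.
Things that resemble listed ones, but are neither listed nor needed, are in the scene too. Leave any blue or purple look-alike of the part that bears pin_grip alone.

How it is judged:
By the outcome, as a careful person would: the job done as asked, in the order asked, and still so for the second after the job is handed in, with the robot touching nothing.
It also fails if it takes over 72 s, if anything falls off the work surface, if the arm or the gripper's body presses on something with over 40 N, if the wrist force passes 120 N, or if a joint passes its speed limit or range.

### The arm

A 7-joint arm with a two-finger parallel gripper is mounted at the origin on the work surface. World frame = base frame: x ahead of the robot, y to its left, z up, the work surface at z = 0. Lengths are in m, angles in rad, forces in N, time in s.
With the tool pointing down it reaches from about 0.4 to 0.9 m from the base axis. Payload 5.5 kg.
Tool frame: the origin (TCP) lies midway between the tips of the shut fingers; the grasp point (between the pads) lies 19 mm behind it; z points along the fingers, y is the line along which they close (so a half turn about z gives the same grasp; the last joint's range is limited). The gripper opens to 85 mm and grips with 20 to 120 N. Pads are 22 mm wide; open, the fingers measure 114 mm over their backs; the gripper's body (76 mm by 85 mm) begins 54 mm behind the grasp point. The pads swing forward as they close: fully open they stand 13 mm farther back than shut.
Start: joints at [1.539, 0.501, -0.427, 1.55, 0.221, 1.138, -0.21], TCP at [0.189, -0.622, 0.231] pointing down, gripper open.
Joint ranges: [-2.88, 2.88], [-0.31, 2.03], [-1.54, 1.56], [0.2, 2.42], [-1.41, 4.55], [0.19, 2.02], [-2.57, 2.57]. Speed limits (rad/s): [2.57, 2.57, 3.14, 3.14, 3.14, 3.14, 3.14].

### API

Orientations are given as a rotation vector (axis times angle).
In Python, from rig import sense, capture, hand_in gives the robot as it stands. The module is installed in compiled form; this text tells all that it offers.
- The arm moves only by the tool move_arm, never from a script. Its argument "series" is a list of rows, each an object with "hand": the opening, from 0 (shut) to 1 (fully open); "xyz": the shift along the tool's x, y, z each as a share of 0.1 m, from -1 to 1, a list of three; "rotation": the turn, a rotation vector about the tool's x, y, z each as a share of pi/2 rad, from -1 to 1, a list of three. In form: [{"hand": hand, "xyz": [tx, ty, tz], "rotation": [wx, wy, wz]}, ...]. A call has 1 to 8 rows; each row is the pose to reach, as a shift and turn from the pose commanded when the call began, along the tool's axes at that moment; what a row does not reach only later rows make up. A row lasts 1/12 s, in which the tool goes at most 41.7 mm and 7.16 degrees, less where a joint would pass 70% of its speed; a pose out of reach is approached as far as the arm can. A call with a number of a shift or a turn outside -1 to 1 is refused whole. A call with a gripper value outside its range is refused whole. The fingers move at their own pace and stop on an object; the grip force is fixed at half the most. Time passes only in rows, so rows that repeat a pose let the fingers close. It gives the time, the measured TCP pose, the force, the opening and the grip force at its end, in the units of the state.
- sense(): the state, without advancing time (a new reading comes with each control period).
- capture(name): name is "scene" or "top" or "wrist"; returns a dict with "pixels" (384x512x3 uint8, red, green, blue), "z_map" (384x512 float32, m along the optical axis (not along the pixel's ray), 0 where there is no reading), "fx", "fy", "cx", "cy" (pixels), "R" (3x3) and "t" (3): a world point X has camera coordinates R X + t. Camera axes: x right, y down, z forward; pixel columns grow to the right and rows downward; lengths in m; the calibration is good to about 2 mm. The wrist camera is an equidistant fisheye: a pixel r from the principal point sees the ray r / f radians off the axis. A picture is of the moment at which its call begins.
- hand_in(): hands the job in; it is judged then, once.
The state is a dict: "clock": time; "joints": joint angles; "qd": joint speeds; "tau": joint torques, N m; "eef_pos": TCP position; "tool_rot": TCP orientation; "force": force on the tool from outside, world axes, zero at the start; "wrist_torque": the same for the moment, N m; "opening": finger opening in m; "grasp_force": force on a finger pad.
Only numpy, scipy, OpenCV 4.12 (cv2) and the standard library are available. Lean on these libraries where they do the work, as an engineer would, in place of code of your own. Each camera call takes 0.05 s, during which the arm holds its last target. There are 200 camera calls.

## Working session

There is one attempt and no reset: what is moved stays moved. The work goes in short steps, Python scripts to look and compute and a tool call to move; the robot and the scene stay as the last step left them, time stands still between calls to the robot, and variables do not carry over. Pictures are saved under pics/ and viewed, at most 10 in all, crops included, and the job is handed in when it is done.

Besides the shell and the picture viewer there is one more tool, called after "Call:" by a JSON object that holds its "name" and its "arguments", one argument or row to a line. move_arm: Moves the arm, as the interface text tells. Shift numbers are shares of 0.1 m and turn numbers shares of pi/2 rad, none past 1 either way. Its arguments: {"type":"object","properties":{"series":{"type":"array"}},"required":["series"]}

```bash
mkdir -p pics; cat > h.py <<'E'
import numpy as np, cv2
from rig import sense, capture, hand_in
from scipy.spatial.transform import Rotation as Ro
def save(name,cam,fn=None):
    c=capture(cam); np.savez(f'{name}.npz',**c); cv2.imwrite(f'pics/{name}.png',c['pixels'][:,:,::-1]); return c
def load(n): return dict(np.load(f'{n}.npz'))
def pt(c,u,v,z=None):
    # world point; z: intersect with plane world z, else depth
    d=np.array([(u-c['cx'])/c['fx'],(v-c['cy'])/c['fy'],1.]); R=c['R'];t=c['t']
    o=-R.T@t; w=R.T@d
    s=float(c['z_map'][int(round(v)),int(round(u))]) if z is None else (z-o[2])/w[2]
    return o+s*w
E
python3 - <<'E'
from h import *
a=save('scene0','scene');b=save('top0','top')
for c in(a,b):print(c['fx'],c['cx'],c['cy'],-c['R'].T@c['t'],c['R'].round(3).tolist())
s=sense();print({k:np.round(v,3).tolist() for k,v in s.items()})
E
```

```text
371.25193289872107 252.44364234814935 196.51342626078895 [ 1.20739651 -0.50105726  0.75111857] [[0.553, 0.833, -0.022], [0.546, -0.382, -0.746], [-0.629, 0.401, -0.666]]
388.49145825862723 259.44520710139324 190.63157707581163 [ 0.34224974 -0.0904253   1.31550568] [[0.002, -1.0, 0.003], [-0.985, -0.003, -0.174], [0.174, -0.002, -0.985]]
{'clock': 0.1, 'joints': [1.539, 0.502, -0.427, 1.551, 0.221, 1.138, -0.21], 'qd': [-0.002, -0.001, 0.0, -0.001, -0.0, -0.001, -0.001], 'tau': [-0.01, -57.082, -5.838, -28.175, 0.01, 0.006, -0.0], 'eef_pos': [0.189, -0.621, 0.23], 'tool_rot': [-3.106, -0.461, 0.0], 'force': [-0.539, -0.556, -0.197], 'wrist_torque': [-0.028, -0.011, 0.022], 'grasp_force': 0.0, 'opening': 0.086}
```

View pics/scene0.png

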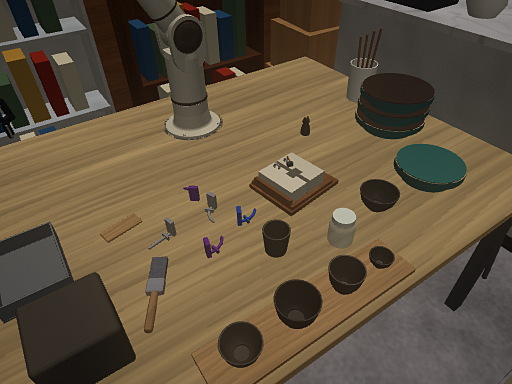

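View pics/top0.png

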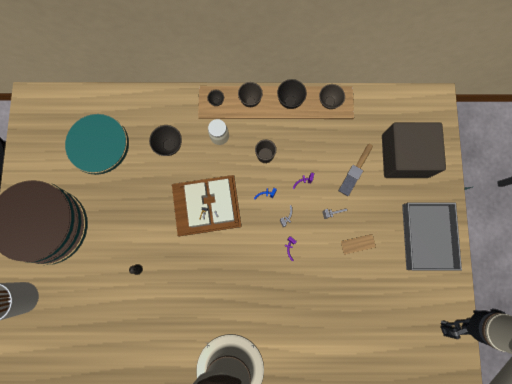

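The steel candidates in the top view are (287,216), which looks curved, and (335,212), which looks straight. The blue one at (265,194) and the purple ones at (303,180) and (290,248) are decoys. I'll enlarge the pin and the mould to confirm.

```bash
python3 - <<'E'
from h import *
c=load('top0');p=c['pixels'][:,:,::-1]
A=cv2.resize(p[168:243,168:248],None,fx=7.5,fy=7.5,interpolation=cv2.INTER_CUBIC)
cv2.imwrite('pics/m1.png',A)
a=load('scene0')['pixels'][:,:,::-1]
B=cv2.resize(p[196:236,270:350],None,fx=7.5,fy=7.5,interpolation=cv2.INTER_CUBIC)
D=cv2.resize(a[180:255,140:240],None,fx=6,fy=6,interpolation=cv2.INTER_CUBIC)[:300]
cv2.imwrite('pics/p1.png',np.vstack([B,D]))
E
```

```text
(no output)
```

View pics/m1.png

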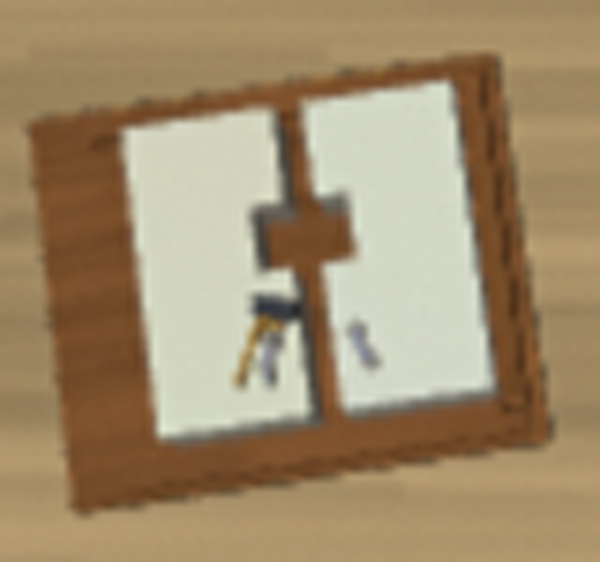

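View pics/p1.png

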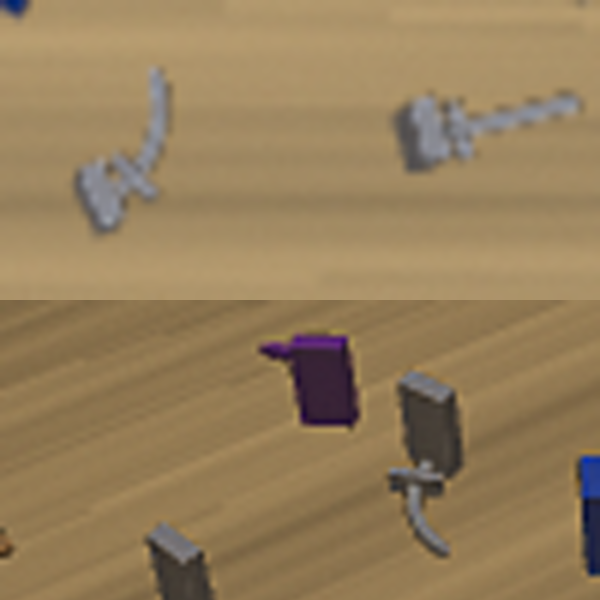

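The mould's sliding half is the left one in the top view (world +y), with the brass arch at crop (255,350) and the near eye at (270,360). The far eye is at (365,345). The curved steel pin is at top (283,222), with its plate at crop (98,197), collar at (135,175) and tip at (155,72). It bends left, which fits the description, while the steel piece at right is straight. Next I'll fit the poses.

```bash
cat > fit.py <<'E'
from h import *
def cloud(c):
    v,u=np.mgrid[:384,:512]; z=c['z_map']; 
    P=np.stack([(u-c['cx'])/c['fx']*z,(v-c['cy'])/c['fy']*z,z],-1)
    W=(P-c['t'])@c['R']; W[z==0]=9; return W
if __name__=='__main__':
    for n in('top0','scene0'):
        c=load(n);W=cloud(c);p=c['pixels'].astype(int)
        near=(abs(W[...,0]-.47)<.25)&(abs(W[...,1]-.05)<.25)
        m=near&(W[...,2]>.056)&(W[...,2]<.072)&(p.min(2)>120)
        k,l,s,ce=cv2.connectedComponentsWithStats(m.astype(np.uint8),connectivity=4)
        for i in range(1,k):
            if s[i,4]<50: continue
            q=W[l==i]; r=cv2.minAreaRect((q[:,:2]*1000).astype(np.float32))
            print(n,s[i],'z',np.median(q[:,2]).round(4),r)
    c=load('top0')
    cr=lambda u,v,z,ox=168,oy=168:pt(c,(u+.5)/7.5-.5+ox,(v+.5)/7.5-.5+oy,z)
    for nm,L,z in(('board',[(33,122),(495,57),(550,437),(80,510)],.015),('fix',[(303,100),(450,82),(495,388),(342,412)],.065),('slide',[(122,130),(275,108),(318,415),(157,437)],.065),('eyeN/F top',[(270,358),(365,345)],.075),('arch',[(255,350)],.078)):
        print(nm,[cr(u,v,z)[:2].round(4).tolist() for u,v in L])
    f=lambda u,v,z:cr(u,v,z,270,196)[:2].round(4).tolist()
    print('pin plate top corners',[f(*q,.052) for q in((80,178),(108,168),(122,215),(98,232))],'collar',[f(*q,.012) for q in((116,158),(152,193))],'tip',f(156,70,.006),'bar mid',f(163,120,.006))
    W=cloud(c);p=c['pixels'].astype(int)
    m=(abs(W[...,0]-f(98,197,.052)[0])<.05)&(abs(W[...,1]-f(98,197,.052)[1])<.05)&(W[...,2]>.045)
    q=W[m];print('plate top',len(q),q.mean(0),cv2.minAreaRect((q[:,:2]*1000).astype(np.float32)))
    c=load('scene0');W2=cloud(c);o=q.mean(0)
    m=(abs(W2[...,0]-o[0])<.05)&(abs(W2[...,1]-o[1])<.05)&(W2[...,2]>.048)
    q=W2[m];print('plate top sc',len(q),q.mean(0),cv2.minAreaRect((q[:,:2]*1000).astype(np.float32)))
E
python3 fit.py
```

```text
top0 [208 179  26  44 792] z 0.0653 ((531.6630859375, 33.11335754394531), (136.84127807617188, 65.90892028808594), 8.743491172790527)
top0 [184 183  26  43 752] z 0.0652 ((519.162841796875, 111.25225067138672), (136.2700958251953, 66.269775390625), 8.971517562866211)
scene0 [286 153  38  27 420] z 0.0624 ((520.72705078125, 113.17166137695312), (136.27394104003906, 66.09382629394531), 7.136468410491943)
scene0 [259 163  48  30 571] z 0.0626 ((532.6759643554688, 33.395870208740234), (137.74620056152344, 67.54515075683594), 9.259324073791504)
board [[0.5942, 0.2045], [0.625, -0.0049], [0.4517, -0.0318], [0.4188, 0.1764]]
fix [[0.5946, 0.0755], [0.6029, 0.0113], [0.4685, -0.0102], [0.458, 0.0553]]
slide [[0.581, 0.1542], [0.591, 0.0877], [0.4567, 0.0656], [0.4471, 0.1344]]
eyeN/F top [[0.4801, 0.0854], [0.4858, 0.045]]
arch [[0.4832, 0.0915]]
pin plate top corners [[0.4702, -0.1615], [0.4746, -0.1737], [0.4542, -0.1796], [0.4468, -0.1692]] collar [[0.4833, -0.18], [0.4676, -0.196]] tip [0.5241, -0.1989] bar mid [0.5013, -0.2018]
plate top 36 [ 0.45799965 -0.17347023  0.05252853] ((443.9300842285156, -180.17318725585938), (69.43140411376953, 11.784164428710938), 24.21371078491211)
plate top sc 36 [ 0.45014691 -0.17918461  0.04992991] ((442.69769287109375, -182.36424255371094), (80.7672119140625, 14.827627182006836), 23.97038459777832)
```

The fit puts the mould origin at about (0.5306, 0.0663) with a yaw of 8.9° and a gap of 13 mm. The pin plate is at about (0.4615, -0.171), heading about -73°. I'll go over to push the half first.

Call:
{"name": "move_arm", "arguments": {
  "series": [
    {"hand": 0,"xyz": [0.93,-0.82,0],"rotation": [0,0,0]},
    {"hand": 0,"xyz": [0.93,-0.82,0],"rotation": [0,0,0]},
    {"hand": 0,"xyz": [0.93,-0.82,0],"rotation": [0,0,0]},
    {"hand": 0,"xyz": [0.93,-0.82,0],"rotation": [0,0,0]}
  ]
}}

```text
clock: 0.43
eef_pos: [0.2607, -0.508, 0.2311]
tool_rot: [-3.1, -0.478, -0.005]
force: [1.2, 1.1, 0.6]
opening: 0.0387
grasp_force: 0.0
```

Call:
{"name": "move_arm", "arguments": {
  "series": [
    {"hand": 0,"xyz": [0.93,-0.82,0],"rotation": [0,0,0]},
    {"hand": 0,"xyz": [0.93,-0.82,0],"rotation": [0,0,0]},
    {"hand": 0,"xyz": [0.93,-0.82,0],"rotation": [0,0,0]},
    {"hand": 0,"xyz": [0.93,-0.82,0],"rotation": [0,0,0]}
  ]
}}

```text
clock: 0.77
eef_pos: [0.3247, -0.4028, 0.2315]
tool_rot: [-3.102, -0.479, -0.004]
force: [0.6, 0.7, 0.1]
opening: 0.0
grasp_force: 0.0
```

Call:
{"name": "move_arm", "arguments": {
  "series": [
    {"hand": 0,"xyz": [0.93,-0.82,0],"rotation": [0,0,0]},
    {"hand": 0,"xyz": [0.93,-0.82,0],"rotation": [0,0,0]},
    {"hand": 0,"xyz": [0.93,-0.82,0],"rotation": [0,0,0]},
    {"hand": 0,"xyz": [0.93,-0.82,0],"rotation": [0,0,0]}
  ]
}}

```text
clock: 1.1
eef_pos: [0.3891, -0.2976, 0.2318]
tool_rot: [-3.102, -0.479, -0.005]
force: [0.2, 0.5, 0.2]
opening: 0.0002
grasp_force: 0.0
```

Call:
{"name": "move_arm", "arguments": {
  "series": [
    {"hand": 0,"xyz": [0.93,-0.82,0],"rotation": [0,0,0]},
    {"hand": 0,"xyz": [0.93,-0.82,0],"rotation": [0,0,0]},
    {"hand": 0,"xyz": [0.93,-0.82,0],"rotation": [0,0,0]},
    {"hand": 0,"xyz": [0.93,-0.82,0],"rotation": [0,0,0]}
  ]
}}

```text
clock: 1.43
eef_pos: [0.4539, -0.1918, 0.2321]
tool_rot: [-3.102, -0.479, -0.007]
force: [-0.2, 0.4, 0.4]
opening: -0.0002
grasp_force: 0.0
```

Call:
{"name": "move_arm", "arguments": {
  "series": [
    {"hand": 0,"xyz": [0,0,0],"rotation": [0,0,-0.3]},
    {"hand": 0,"xyz": [0,0,0],"rotation": [0,0,-0.3]},
    {"hand": 0,"xyz": [0,0,0],"rotation": [0,0,-0.3]},
    {"hand": 0,"xyz": [0,0,0],"rotation": [0,0,-0.3]},
    {"hand": 0,"xyz": [0,0,0],"rotation": [0,0,-0.3]}
  ]
}}

```text
clock: 1.85
eef_pos: [0.4492, -0.2005, 0.2311]
tool_rot: [-2.911, -1.179, 0.0]
force: [0.3, -0.4, -0.2]
opening: -0.0001
grasp_force: 0.0
```

The arm is now over the pin, so I'll take a wrist picture in passing and compute the next shift.

```bash
cat >> h.py <<'E'
def to(p,yaw=None):
    """shares to reach TCP p, tool y at world angle yaw(deg), tool straight down"""
    s=sense();R=Ro.from_rotvec(s['tool_rot']); d=R.inv().apply(np.array(p)-s['eef_pos'])/.1
    y=R.apply([0,1,0]);cur=np.degrees(np.arctan2(y[1],y[0])); yaw=cur if yaw is None else yaw
    a=np.radians(yaw);Rt=Ro.from_matrix(np.array([[-np.sin(a),np.cos(a),0],[np.cos(a),np.sin(a),0],[0,0,-1]]).T)
    if (Rt.apply([1,0,0])@[np.cos(a+np.pi/2),np.sin(a+np.pi/2),0])<0: raise SystemExit('sign')
    w=(R.inv()*Rt).as_rotvec()/(np.pi/2)
    print('t',s['clock'],'pos',s['eef_pos'],'yaw',cur.round(2),'xyz',d.round(3),'rot',w.round(3),'j7',s['joints'][6],'F',np.round(s['force'],1))
E
python3 - <<'E'
from h import *
import h
src=open('h.py').read().replace("np.array([[-np.sin(a),np.cos(a),0],[np.cos(a),np.sin(a),0],[0,0,-1]]).T","np.array([[-np.sin(a),np.cos(a),0],[np.cos(a),np.sin(a),0],[0,0,-1]]).T")
c=save('w0','wrist');print(c['fx'],c['cx'],c['cy'])
h.to([.5109,.1664,.23],8.9)
E
```

```text
297.3186396354542 249.21127368597286 193.47302529138724
t 1.9 pos [ 0.44924843 -0.20053997  0.23109636] yaw -46.22 xyz [ 2.984 -2.223  0.012] rot [-0.    -0.    -0.612] j7 -0.6347158074862892 F [-0.1 -0.1  0.5]
```

View pics/w0.png

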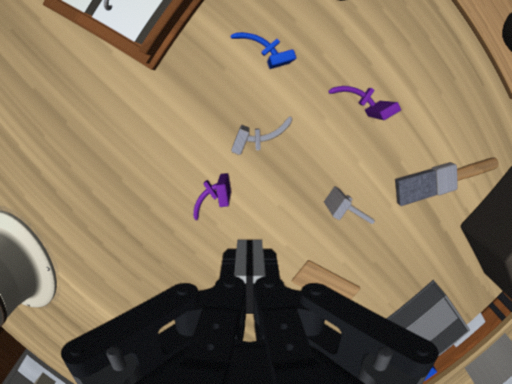

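The wrist view shows the curved pin clearly: plate at (240,140), collar (258,137), tip (291,120). Moving on to the push start.

Call:
{"name": "move_arm", "arguments": {
  "series": [
    {"hand": 0,"xyz": [0.99,-0.74,0],"rotation": [0,0,0]},
    {"hand": 0,"xyz": [0.99,-0.74,0],"rotation": [0,0,0]},
    {"hand": 0,"xyz": [0.99,-0.74,0],"rotation": [0,0,0]},
    {"hand": 0,"xyz": [0.99,-0.74,0],"rotation": [0,0,0]}
  ]
}}

```text
clock: 2.23
eef_pos: [0.4707, -0.0694, 0.2321]
tool_rot: [-2.907, -1.184, -0.005]
force: [0.0, 1.4, 0.8]
opening: -0.0001
grasp_force: 0.0
```

Call:
{"name": "move_arm", "arguments": {
  "series": [
    {"hand": 0,"xyz": [0.99,-0.74,0],"rotation": [0,0,0]},
    {"hand": 0,"xyz": [0.99,-0.74,0],"rotation": [0,0,0]},
    {"hand": 0,"xyz": [0.99,-0.74,0],"rotation": [0,0,0]},
    {"hand": 0,"xyz": [0.99,-0.74,0],"rotation": [0,0,0]}
  ]
}}

```text
clock: 2.57
eef_pos: [0.4902, 0.0533, 0.2324]
tool_rot: [-2.906, -1.185, -0.007]
force: [0.3, 0.5, 0.3]
opening: 0.0001
grasp_force: 0.0
```

Call:
{"name": "move_arm", "arguments": {
  "series": [
    {"hand": 0,"xyz": [0.99,-0.74,0],"rotation": [0,0,0]},
    {"hand": 0,"xyz": [0.99,-0.74,0],"rotation": [0,0,0]},
    {"hand": 0,"xyz": [0.99,-0.74,0],"rotation": [0,0,-0.6]},
    {"hand": 0,"xyz": [0.99,-0.74,0],"rotation": [0,0,-0.6]},
    {"hand": 0,"xyz": [0.99,-0.74,0],"rotation": [0,0,-0.6]},
    {"hand": 0,"xyz": [0.99,-0.74,0],"rotation": [0,0,-0.6]},
    {"hand": 0,"xyz": [0.99,-0.74,0],"rotation": [0,0,-0.6]},
    {"hand": 0,"xyz": [0.99,-0.74,0],"rotation": [0,0,-0.6]}
  ]
}}

```text
clock: 3.23
eef_pos: [0.5098, 0.1652, 0.231]
tool_rot: [-2.278, -2.164, 0.001]
force: [0.5, 0.3, 0.5]
opening: 0.0002
grasp_force: 0.0
```

Call:
{"name": "move_arm", "arguments": {
  "series": [
    {"hand": 0,"xyz": [0,0,0],"rotation": [0,0,-0.1]},
    {"hand": 0,"xyz": [0,0,0],"rotation": [0,0,-0.1]},
    {"hand": 0,"xyz": [0,0,0],"rotation": [0,0,-0.1]}
  ]
}}

```text
clock: 3.48
eef_pos: [0.5098, 0.165, 0.2309]
tool_rot: [-2.107, -2.33, 0.001]
force: [-1.2, -0.0, -0.3]
opening: 0.0001
grasp_force: 0.0
```

```bash
python3 - <<'E'
from h import *
to([.5109,.1664,.040],8.9)
W=save('w1','wrist')
E
```

```text
t 3.4833 pos [0.50983063 0.16496694 0.23090564] yaw 5.76 xyz [0.013 0.014 1.909] rot [-0.001 -0.    -0.035] j7 -0.6647482015283885 F [-1.2 -0.  -0.3]
```

View pics/w1.png

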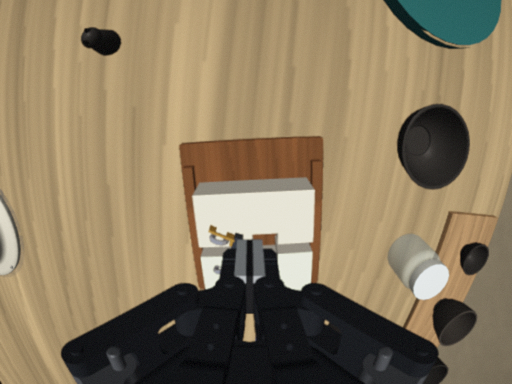

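The wrist view shows the sliding half's outer face at rows 180-190 and the arch and eye at (222,237). The descent strip over the bare board is clear.

Call:
{"name": "move_arm", "arguments": {
  "series": [
    {"hand": 0,"xyz": [0.02,0.02,1],"rotation": [0,0,-0.035]},
    {"hand": 0,"xyz": [0.02,0.02,1],"rotation": [0,0,-0.035]},
    {"hand": 0,"xyz": [0.02,0.02,1],"rotation": [0,0,-0.035]}
  ]
}}

```text
clock: 3.78
eef_pos: [0.5094, 0.1659, 0.1269]
tool_rot: [-2.043, -2.384, 0.008]
force: [-0.3, -0.5, 0.3]
opening: 0.0002
grasp_force: 0.0
```

Call:
{"name": "move_arm", "arguments": {
  "series": [
    {"hand": 0,"xyz": [0,0,0.45],"rotation": [0,0,0]},
    {"hand": 0,"xyz": [0,0,0.9],"rotation": [0,0,0]},
    {"hand": 0,"xyz": [0,0,0.9],"rotation": [0,0,0]},
    {"hand": 0,"xyz": [0,0,0.9],"rotation": [0,0,0]}
  ]
}}

```text
clock: 4.12
eef_pos: [0.5092, 0.1671, 0.0391]
tool_rot: [-2.04, -2.385, 0.008]
force: [-0.7, 1.0, 1.6]
opening: 0.0
grasp_force: 0.0
```

Call:
{"name": "move_arm", "arguments": {
  "series": [
    {"hand": 0,"xyz": [-0.03,0,0],"rotation": [0,0,0]},
    {"hand": 0,"xyz": [-0.06,0,0],"rotation": [0,0,0]},
    {"hand": 0,"xyz": [-0.08,0,0],"rotation": [0,0,0]}
  ]
}}

```text
clock: 4.37
eef_pos: [0.5147, 0.1602, 0.0437]
tool_rot: [2.039, 2.386, 0.005]
force: [-0.4, 0.9, 0.5]
opening: 0.0003
grasp_force: 0.0
```

```bash
python3 -c "
from h import *
to([.5109,.1664,.040],8.9)"
```

```text
t 4.3667 pos [0.5147498  0.16017    0.04373547] yaw 8.95 xyz [ 0.068 -0.028  0.037] rot [0.003 0.    0.001] j7 -0.8159621812949217 F [-0.4  0.9  0.5]
```

Call:
{"name": "move_arm", "arguments": {
  "series": [
    {"hand": 0,"xyz": [-0.015,0,0],"rotation": [0,0,0]},
    {"hand": 0,"xyz": [-0.03,0,0],"rotation": [0,0,0]},
    {"hand": 0,"xyz": [-0.045,0,0],"rotation": [0,0,0]},
    {"hand": 0,"xyz": [-0.06,0,0],"rotation": [0,0,0]},
    {"hand": 0,"xyz": [-0.075,0,0],"rotation": [0,0,0]},
    {"hand": 0,"xyz": [-0.09,0,0],"rotation": [0,0,0]}
  ]
}}

```text
clock: 4.87
eef_pos: [0.5144, 0.153, 0.042]
tool_rot: [-2.038, -2.39, -0.004]
force: [-0.3, 5.2, 4.3]
opening: 0.0002
grasp_force: 2.3
```

Call:
{"name": "move_arm", "arguments": {
  "series": [
    {"hand": 0,"xyz": [-0.01,0,0],"rotation": [0,0,0]},
    {"hand": 0,"xyz": [-0.02,0,0],"rotation": [0,0,0]},
    {"hand": 0,"xyz": [-0.03,0,0],"rotation": [0,0,0]},
    {"hand": 0,"xyz": [-0.04,0,0],"rotation": [0,0,0]}
  ]
}}

```text
clock: 5.2
eef_pos: [0.515, 0.1476, 0.0414]
tool_rot: [2.04, 2.389, 0.001]
force: [0.0, 5.4, 4.5]
opening: 0.0004
grasp_force: 2.2
```

```bash
python3 -c "
from h import *
to([.5109,.1664,.040],8.9)"
```

```text
t 5.2 pos [0.51498513 0.14757146 0.04141561] yaw 9.03 xyz [ 0.192 -0.011  0.014] rot [ 0.    -0.     0.001] j7 -0.7936954357104201 F [0.  5.4 4.5]
```

Call:
{"name": "move_arm", "arguments": {
  "series": [
    {"hand": 0,"xyz": [-0.01,0,0],"rotation": [0,0,0]},
    {"hand": 0,"xyz": [-0.02,0,0],"rotation": [0,0,0]},
    {"hand": 0,"xyz": [-0.03,0,0],"rotation": [0,0,0]},
    {"hand": 0,"xyz": [-0.03,0,0],"rotation": [0,0,0]}
  ]
}}

```text
clock: 5.53
eef_pos: [0.5154, 0.144, 0.0413]
tool_rot: [2.04, 2.388, -0.0]
force: [0.2, 3.3, 2.5]
opening: 0.0003
grasp_force: 1.8
```

Call:
{"name": "move_arm", "arguments": {
  "series": [
    {"hand": 0,"xyz": [-0.007,0,0],"rotation": [0,0,0]},
    {"hand": 0,"xyz": [-0.014,0,0],"rotation": [0,0,0]},
    {"hand": 0,"xyz": [-0.014,0,0],"rotation": [0,0,0]}
  ]
}}

```text
clock: 5.78
eef_pos: [0.5156, 0.1428, 0.0413]
tool_rot: [2.04, 2.389, 0.0]
force: [1.4, 4.2, 2.2]
opening: 0.0
grasp_force: 1.8
```

```bash
python3 -c "
from h import *
to([.5109,.1664,.040],8.9)
c=save('t2','top')
from fit import cloud
W=cloud(c);p=c['pixels'].astype(int)
print([cv2.minAreaRect((W[m][:,:2]*1000).astype(np.float32)) for m in [(abs(W[...,0]-.52)<.1)&(abs(W[...,1]-.06)<.1)&(abs(W[...,2]-.065)<.006)&(p.min(2)>120)]])"
```

```text
t 5.7833 pos [0.51559458 0.14276442 0.0412742 ] yaw 9.0 xyz [ 0.241 -0.009  0.013] rot [0.    0.    0.001] j7 -0.7859871748774852 F [1.4 4.2 2.2]
[((576.0114135742188, 43.557193756103516), (151.64378356933594, 75.320068359375), 57.90192794799805)]
```

Call:
{"name": "move_arm", "arguments": {
  "series": [
    {"hand": 0,"xyz": [-0.008,0,0],"rotation": [0,0,0]},
    {"hand": 0,"xyz": [-0.016,0,0],"rotation": [0,0,0]},
    {"hand": 0,"xyz": [-0.016,0,0],"rotation": [0,0,0]}
  ]
}}

```text
clock: 6.08
eef_pos: [0.5156, 0.1426, 0.0413]
tool_rot: [-2.038, -2.389, -0.003]
force: [1.4, 6.5, 0.1]
opening: -0.0
grasp_force: 3.2
```

Call:
{"name": "move_arm", "arguments": {
  "series": [
    {"hand": 0,"xyz": [-0.008,0,0],"rotation": [0,0,0]},
    {"hand": 0,"xyz": [-0.014,0,0],"rotation": [0,0,0]},
    {"hand": 0,"xyz": [-0.014,0,0],"rotation": [0,0,0]}
  ]
}}

```text
clock: 6.33
eef_pos: [0.5156, 0.1426, 0.0414]
tool_rot: [-2.036, -2.389, -0.005]
force: [1.5, 9.9, -0.6]
opening: -0.0003
grasp_force: 4.6
```

The half has met its hard stop: position stalled and the force is rising. Backing off, going up, and taking a picture from above.

Call:
{"name": "move_arm", "arguments": {
  "series": [
    {"hand": 0,"xyz": [0.15,0,0],"rotation": [0,0,0]},
    {"hand": 0,"xyz": [0.25,0,0],"rotation": [0,0,0]},
    {"hand": 0,"xyz": [0.25,0,-0.5],"rotation": [0,0,0]},
    {"hand": 0,"xyz": [0.25,0,-1],"rotation": [0,0,0]},
    {"hand": 0,"xyz": [0.25,0,-1],"rotation": [0,0,0]}
  ]
}}

```text
clock: 6.75
eef_pos: [0.5125, 0.1653, 0.1446]
tool_rot: [2.038, 2.389, 0.001]
force: [1.1, 1.4, -0.2]
opening: -0.0
grasp_force: 0.0
```

Call:
{"name": "move_arm", "arguments": {
  "series": [
    {"hand": 1,"xyz": [0.5,0,-0.6],"rotation": [0,0,0]},
    {"hand": 1,"xyz": [0.8,0,-0.6],"rotation": [0,0,0]},
    {"hand": 1,"xyz": [0.8,0,-0.6],"rotation": [0,0,0]}
  ]
}}

```text
clock: 7.0
eef_pos: [0.4989, 0.2472, 0.2044]
tool_rot: [2.038, 2.39, 0.005]
force: [-0.6, 0.9, 0.3]
opening: 0.0359
grasp_force: 0.0
```

```bash
python3 -c "
from h import *
to([.4615,-.171,.20],107)
from fit import cloud
for n,cam in(('t3','top'),('s3','scene')):
  c=save(n,cam)
  W=cloud(c);p=c['pixels'].astype(int)
  m=(abs(W[...,0]-.52)<.1)&(abs(W[...,1]-.06)<.12)&(abs(W[...,2]-.065)<.006)&(p.min(2)>120)
  print(cv2.minAreaRect((W[m][:,:2]*1000).astype(np.float32)),m.sum())
p=load('t3')['pixels'][:,:,::-1];q=load('s3')['pixels'][:,:,::-1]
A=cv2.resize(p[175:240,170:245],(600,520),interpolation=cv2.INTER_CUBIC)
cv2.imwrite('pics/m3.png',A)
"
```

```text
t 7.0 pos [0.49894036 0.2471916  0.20444363] yaw 9.1 xyz [-4.07  -1.031  0.036] rot [ 2.000e-03  1.000e-03 -1.088e+00] j7 -0.7929096508019725 F [-0.6  0.9  0.3]
((526.39013671875, 65.76768493652344), (136.5660858154297, 131.79116821289062), 8.802210807800293) 1511
((527.40087890625, 66.560546875), (135.7164764404297, 134.1896514892578), 9.053339958190918) 1026
```

View pics/m3.png

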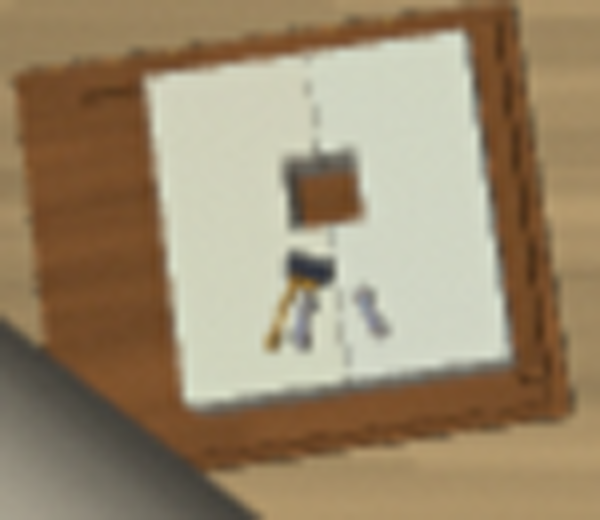

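The mould is shut: the seam is a hairline, and the whole deck measures 136 x 132 mm. This gives the origin at about (0.5308, 0.0667). The arch at crop (285,315) lies about 8 mm before the near eye at (305,322). Now to the pin.

Call:
{"name": "move_arm", "arguments": {
  "series": [
    {"hand": 1,"xyz": [-0.8,-0.13,0],"rotation": [0,0,0]},
    {"hand": 1,"xyz": [-0.8,-0.13,0],"rotation": [0,0,0]},
    {"hand": 1,"xyz": [-0.8,-0.13,0],"rotation": [0,0,0]}
  ]
}}

```text
clock: 7.35
eef_pos: [0.4992, 0.1506, 0.1984]
tool_rot: [2.052, 2.375, -0.017]
force: [0.1, -1.6, -0.9]
opening: 0.0848
grasp_force: 0.0
```

Call:
{"name": "move_arm", "arguments": {
  "series": [
    {"hand": 1,"xyz": [-0.8,-0.13,0],"rotation": [0,0,0]},
    {"hand": 1,"xyz": [-0.8,-0.13,0],"rotation": [0,0,0]},
    {"hand": 1,"xyz": [-0.8,-0.13,0],"rotation": [0,0,0]}
  ]
}}

```text
clock: 7.6
eef_pos: [0.498, 0.0695, 0.1987]
tool_rot: [2.056, 2.375, -0.016]
force: [1.0, -1.2, -0.4]
opening: 0.0856
grasp_force: 0.0
```

Call:
{"name": "move_arm", "arguments": {
  "series": [
    {"hand": 1,"xyz": [-0.8,-0.13,0],"rotation": [0,0,0]},
    {"hand": 1,"xyz": [-0.8,-0.13,0],"rotation": [0,0,0]},
    {"hand": 1,"xyz": [-0.8,-0.13,0],"rotation": [0,0,0]}
  ]
}}

```text
clock: 7.85
eef_pos: [0.497, -0.0109, 0.199]
tool_rot: [-2.056, -2.375, 0.013]
force: [0.9, -2.0, -0.5]
opening: 0.0857
grasp_force: 0.0
```

Call:
{"name": "move_arm", "arguments": {
  "series": [
    {"hand": 1,"xyz": [-0.8,-0.13,0],"rotation": [0,0,0]},
    {"hand": 1,"xyz": [-0.8,-0.13,0],"rotation": [0,0,0]},
    {"hand": 1,"xyz": [-0.8,-0.13,0],"rotation": [0,0,0]}
  ]
}}

```text
clock: 8.1
eef_pos: [0.4962, -0.0913, 0.1992]
tool_rot: [-2.056, -2.375, 0.011]
force: [-0.2, -0.6, 0.1]
opening: 0.0853
grasp_force: 0.0
```

Call:
{"name": "move_arm", "arguments": {
  "series": [
    {"hand": 1,"xyz": [-0.8,-0.13,0],"rotation": [0,0,0]},
    {"hand": 1,"xyz": [-0.8,-0.13,0],"rotation": [0,0,-0.6]},
    {"hand": 1,"xyz": [-0.8,-0.13,0],"rotation": [0,0,-0.6]},
    {"hand": 1,"xyz": [-0.8,-0.13,0],"rotation": [0,0,-0.6]},
    {"hand": 1,"xyz": [-0.8,-0.13,0],"rotation": [0,0,-0.6]},
    {"hand": 1,"xyz": [-0.8,-0.13,0],"rotation": [0,0,-0.6]},
    {"hand": 1,"xyz": [-0.8,-0.13,0],"rotation": [0,0,-0.6]},
    {"hand": 1,"xyz": [-0.8,-0.13,0],"rotation": [0,0,-0.6]}
  ]
}}

```text
clock: 8.77
eef_pos: [0.4963, -0.1627, 0.2]
tool_rot: [-0.829, -3.027, 0.003]
force: [-0.5, 0.7, -0.7]
opening: 0.0853
grasp_force: 0.0
```

Call:
{"name": "move_arm", "arguments": {
  "series": [
    {"hand": 1,"xyz": [0,0,0],"rotation": [0,0,-0.6]},
    {"hand": 1,"xyz": [0,0,0],"rotation": [0,0,-0.6]},
    {"hand": 1,"xyz": [0,0,0],"rotation": [0,0,-0.6]},
    {"hand": 1,"xyz": [0,0,0],"rotation": [0,0,-0.6]},
    {"hand": 1,"xyz": [0,0,0],"rotation": [0,0,-0.6]},
    {"hand": 1,"xyz": [0,0,0],"rotation": [0,0,-0.6]},
    {"hand": 1,"xyz": [0,0,0],"rotation": [0,0,-0.6]}
  ]
}}

```text
clock: 9.35
eef_pos: [0.4964, -0.1626, 0.1998]
tool_rot: [0.532, -3.093, 0.0]
force: [0.4, 0.7, -0.2]
opening: 0.0854
grasp_force: 0.0
```

```bash
python3 -c "
from h import *
to([.50,-.16,.20],107)
save('w2','wrist')
"
```

```text
t 9.35 pos [ 0.49641342 -0.1625989   0.19977486] yaw 109.51 xyz [-0.042  0.013 -0.002] rot [ 0.    -0.002  0.028] j7 1.4791050058606774 F [ 0.4  0.7 -0.2]
```

View pics/w2.png

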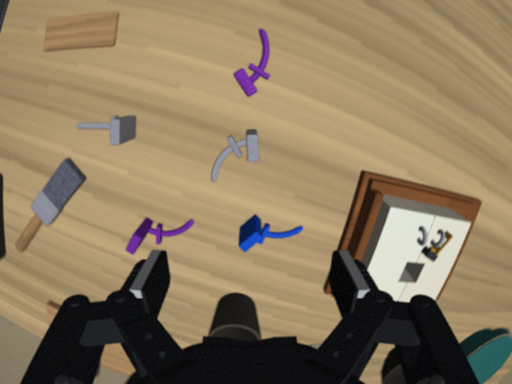

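The wrist view shows the curved steel pin in the open: plate (252,146), collar (237,147), tip (213,178). Now I'll fit it in the cloud.

```bash
cat >> h.py <<'E'
def wcloud(c):
    v,u=np.mgrid[:384,:512]; a=(u-c['cx'])/c['fx'];b=(v-c['cy'])/c['fy'];th=np.hypot(a,b)+1e-9
    k=np.tan(th)/th*c['z_map']; W=(np.stack([a*k,b*k,c['z_map']],-1)-c['t'])@c['R']; W[c['z_map']==0]=9; return W
E
cat > pin.py <<'E'
from h import *
from scipy.optimize import least_squares
def pinfit(n,lo,hi,z0=0.,show=True):
    c=load(n);W=wcloud(c);(u0,v0),(u1,v1)=lo,hi;Q=W[v0:v1,u0:u1].reshape(-1,3)
    top=Q[(Q[:,2]>z0+.047)&(Q[:,2]<z0+.058)];r=cv2.minAreaRect((top[:,:2]*1000).astype(np.float32))
    ctr=np.array(r[0])/1000
    d=np.hypot(*(Q[:,:2]-ctr).T)
    bar=Q[(Q[:,2]>z0+.0055)&(Q[:,2]<z0+.0095)&(d>.03)&(d<.085)]
    tilt=0
    f=lambda p:np.r_[np.hypot(bar[:,0]-(p[0]-.048*np.sin(p[2])),bar[:,1]-(p[1]+.048*np.cos(p[2])))-.048,20*(p[:2]-ctr)]
    s=least_squares(f,[*ctr,np.radians(-73)],loss='soft_l1',f_scale=.002)
    print('top',len(top),top.mean(0).round(4),r,'bar',len(bar),bar[:,2].mean().round(4),'fit',s.x[:2].round(4),np.degrees(s.x[2]).round(2),'rms',np.sqrt(np.mean(s.fun[:-2]**2)))
    return s.x
if __name__=='__main__':
    x=pinfit('w2',(200,115),(270,190))
    W=wcloud(load('w2'));Q=W[115:190,200:270].reshape(-1,3);print('table z',np.median(Q[:,2]))
    q=Q[(Q[:,2]>.005)&(Q[:,2]<.06)];print(q[np.argmax(q[:,0])])
    c,s=np.cos(x[2]),np.sin(x[2]);t=np.radians(88);p=.048*np.array([np.sin(t),1-np.cos(t)]);print('pred tip',x[:2]+[c*p[0]-s*p[1],s*p[0]+c*p[1]])
    W=W[...,:];P=load('w2')['pixels'].astype(int)
    m=(abs(W[...,0]-.52)<.1)&(abs(W[...,1]-.06)<.12)&(abs(W[...,2]-.065)<.006)&(P.min(2)>120)
    print('deck',cv2.minAreaRect((W[m][:,:2]*1000).astype(np.float32)),np.median(W[m][:,2]))
    to([*x[:2],.12],np.degrees(x[2])+180)
E
python3 pin.py
```

```text
top 333 [ 0.4654 -0.1694  0.0518] ((465.6922607421875, -169.23675537109375), (27.576602935791016, 12.038541793823242), 22.576148986816406) bar 216 0.0074 fit [ 0.4657 -0.1692] -67.99 rms 0.002152218668328152
table z 0.0003472421043216773
[ 0.52598776 -0.19581647  0.0051922 ]
pred tip [ 0.52660143 -0.19636081]
deck ((522.5294799804688, 66.46611785888672), (124.88664245605469, 133.44577026367188), 8.721084594726562) 0.06522415256054354
t 9.4 pos [ 0.49635742 -0.16262247  0.19955528] yaw 109.91 xyz [0.308 0.041 0.797] rot [ 0.001 -0.002 -0.023] j7 1.485743547318997 F [-0.3 -1.  -0.6]
```

Call:
{"name": "move_arm", "arguments": {
  "series": [
    {"hand": 0.6,"xyz": [0.31,0.04,0],"rotation": [0,0,-0.023]},
    {"hand": 0.6,"xyz": [0.31,0.04,0.4],"rotation": [0,0,-0.023]},
    {"hand": 0.6,"xyz": [0.31,0.04,0.8],"rotation": [0,0,-0.023]},
    {"hand": 0.6,"xyz": [0.31,0.04,0.8],"rotation": [0,0,-0.023]},
    {"hand": 0.6,"xyz": [0.31,0.04,0.8],"rotation": [0,0,-0.023]}
  ]
}}

```text
clock: 9.82
eef_pos: [0.4652, -0.168, 0.1199]
tool_rot: [0.578, -3.083, -0.003]
force: [1.0, -0.1, 0.2]
opening: 0.0513
grasp_force: 0.0
```

```bash
python3 -c "
from h import *
to([.4657,-.1692,.018],112.2)
"
```

```text
t 9.8167 pos [ 0.46516611 -0.16796803  0.11988025] yaw 111.23 xyz [-0.005 -0.016  1.019] rot [ 0.002 -0.003 -0.011] j7 1.4601704343049324 F [ 1.  -0.1  0.2]
```

Call:
{"name": "move_arm", "arguments": {
  "series": [
    {"hand": 0.6,"xyz": [-0.005,-0.015,0.35],"rotation": [0,0,-0.01]},
    {"hand": 0.6,"xyz": [-0.005,-0.015,0.7],"rotation": [0,0,-0.01]},
    {"hand": 0.6,"xyz": [-0.005,-0.015,1],"rotation": [0,0,-0.01]},
    {"hand": 0.6,"xyz": [-0.005,-0.015,1],"rotation": [0,0,-0.01]},
    {"hand": 0.6,"xyz": [-0.005,-0.015,1],"rotation": [0,0,-0.01]},
    {"hand": 0.6,"xyz": [-0.005,-0.015,1],"rotation": [0,0,-0.01]}
  ]
}}

```text
clock: 10.32
eef_pos: [0.4705, -0.1688, 0.0239]
tool_rot: [-0.606, 3.079, -0.002]
force: [-0.0, -0.1, 0.2]
opening: 0.0512
grasp_force: 0.0
```

```bash
python3 -c "
from h import *
to([.4657,-.1692,.018],112.2)
"
```

```text
t 10.3167 pos [ 0.47051904 -0.16881608  0.02393684] yaw 112.26 xyz [0.046 0.015 0.059] rot [-0.001  0.002  0.001] j7 1.3704232680663326 F [-0.  -0.1  0.2]
```

Call:
{"name": "move_arm", "arguments": {
  "series": [
    {"hand": 0.6,"xyz": [0.046,0.01,0.05],"rotation": [0,0,0]},
    {"hand": 0.6,"xyz": [0.046,0.01,0.05],"rotation": [0,0,0]},
    {"hand": 0.6,"xyz": [0.046,0.01,0.05],"rotation": [0,0,0]}
  ]
}}

```text
clock: 10.57
eef_pos: [0.4639, -0.1705, 0.0173]
tool_rot: [-0.605, 3.082, -0.002]
force: [0.2, -0.6, 0.1]
opening: 0.0513
grasp_force: 0.0
```

```bash
python3 -c "
from h import *
to([.4657,-.1692,.018],112.2)
"
```

```text
t 10.5667 pos [ 0.46389319 -0.17052421  0.01728525] yaw 112.22 xyz [-0.022  0.005 -0.007] rot [-0.001  0.     0.   ] j7 1.3639351824930146 F [ 0.2 -0.6  0.1]
```

Call:
{"name": "move_arm", "arguments": {
  "series": [
    {"hand": 0.3,"xyz": [-0.02,0.005,0],"rotation": [0,0,0]},
    {"hand": 0,"xyz": [-0.02,0.005,0],"rotation": [0,0,0]},
    {"hand": 0,"xyz": [-0.02,0.005,0],"rotation": [0,0,0]},
    {"hand": 0,"xyz": [-0.02,0.005,0],"rotation": [0,0,0]},
    {"hand": 0,"xyz": [-0.02,0.005,0],"rotation": [0,0,0]},
    {"hand": 0,"xyz": [-0.02,0.005,0],"rotation": [0,0,0]}
  ]
}}

```text
clock: 11.07
eef_pos: [0.4658, -0.1689, 0.0166]
tool_rot: [-0.606, 3.082, -0.001]
force: [0.7, -0.2, 3.1]
opening: 0.0114
grasp_force: 60.3
```

Call:
{"name": "move_arm", "arguments": {
  "series": [
    {"hand": 0,"xyz": [0,0,-0.3],"rotation": [0,0,0]},
    {"hand": 0,"xyz": [0,0,-0.6],"rotation": [0,0,0]},
    {"hand": 0,"xyz": [0,0,-1],"rotation": [0,0,0]},
    {"hand": 0,"xyz": [0,0,-1],"rotation": [0,0,0]},
    {"hand": 0,"xyz": [0,0,-1],"rotation": [0,0,0]}
  ]
}}

```text
clock: 11.48
eef_pos: [0.4664, -0.1692, 0.1178]
tool_rot: [-0.605, 3.08, -0.003]
force: [0.3, -0.7, -2.1]
opening: 0.0112
grasp_force: 59.8
```

```bash
python3 -c "
from h import *
to([.4657,-.1692,.12],112.2)
save('w4','wrist'); save('s4','scene')
p=load('w4')['pixels'][90:390,110:410,::-1];q=load('s4')['pixels'][120:270,140:290,::-1]
cv2.imwrite('pics/g4.png',np.hstack([cv2.resize(p,(400,400)),cv2.resize(q,(400,400),interpolation=cv2.INTER_CUBIC)]))
"
```

```text
t 11.4833 pos [ 0.46636083 -0.16915828  0.11784241] yaw 112.23 xyz [ 0.006  0.002 -0.022] rot [-0.001  0.001  0.   ] j7 1.4756717817099048 F [ 0.3 -0.7 -2.1]
```

View pics/g4.png

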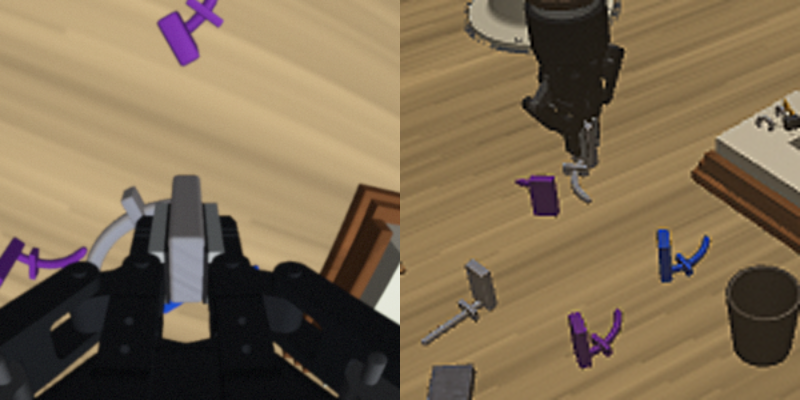

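The pin is held squarely: opening 11.4 mm, bar level and pointing down-left in the wrist view. TCP is 16.6 mm above the pin's underside. Now carrying it to above the insertion start, with the plate at polar angle 50° on the mould's circle.

Call:
{"name": "move_arm", "arguments": {
  "series": [
    {"hand": 0,"xyz": [0,0,-0.4],"rotation": [0,0,0]},
    {"hand": 0,"xyz": [0,0,-0.8],"rotation": [0,0,0]},
    {"hand": 0,"xyz": [-0.6,0.7,-0.8],"rotation": [0,0,0]},
    {"hand": 0,"xyz": [-0.6,0.7,-0.8],"rotation": [0,0,0]},
    {"hand": 0,"xyz": [-0.6,0.7,-0.8],"rotation": [0,0,0]},
    {"hand": 0,"xyz": [-0.6,0.7,-0.8],"rotation": [0,0,0]}
  ]
}}

```text
clock: 12.08
eef_pos: [0.4941, -0.0772, 0.1957]
tool_rot: [0.616, -3.08, -0.002]
force: [-0.1, 0.1, -1.1]
opening: 0.0111
grasp_force: 59.6
```

Call:
{"name": "move_arm", "arguments": {
  "series": [
    {"hand": 0,"xyz": [-0.6,0.75,0],"rotation": [0,0,0]},
    {"hand": 0,"xyz": [-0.6,0.75,0],"rotation": [0,0,0]},
    {"hand": 0,"xyz": [-0.6,0.75,0],"rotation": [0,0,0.9]},
    {"hand": 0,"xyz": [-0.6,0.75,0],"rotation": [0,0,0.9]},
    {"hand": 0,"xyz": [-0.6,0.75,0],"rotation": [0,0,0.9]},
    {"hand": 0,"xyz": [-0.6,0.75,0],"rotation": [0,0,0.9]},
    {"hand": 0,"xyz": [-0.6,0.75,0],"rotation": [0,0,0.9]},
    {"hand": 0,"xyz": [-0.6,0.75,0],"rotation": [0,0,0.9]}
  ]
}}

```text
clock: 12.75
eef_pos: [0.5204, 0.0099, 0.1946]
tool_rot: [-0.574, -3.086, 0.001]
force: [-0.8, -0.6, -2.7]
opening: 0.0115
grasp_force: 59.6
```

Call:
{"name": "move_arm", "arguments": {
  "series": [
    {"hand": 0,"xyz": [0,0,0],"rotation": [0,0,0.9]},
    {"hand": 0,"xyz": [0,0,0],"rotation": [0,0,0.9]},
    {"hand": 0,"xyz": [0,0,0],"rotation": [0,0,0.9]},
    {"hand": 0,"xyz": [0,0,0],"rotation": [0,0,0.9]},
    {"hand": 0,"xyz": [0,0,0],"rotation": [0,0,0.9]},
    {"hand": 0,"xyz": [0,0,0],"rotation": [0,0,0.9]},
    {"hand": 0,"xyz": [0,0,0],"rotation": [0,0,0.9]},
    {"hand": 0,"xyz": [0,0,0],"rotation": [0,0,0.9]}
  ]
}}

```text
clock: 13.42
eef_pos: [0.5203, 0.0098, 0.1946]
tool_rot: [-1.984, -2.433, 0.004]
force: [-0.4, 0.0, -0.8]
opening: 0.011
grasp_force: 59.6
```

```bash
cat >> h.py <<'E'
M=np.array([.5308,.0667]);YM=8.9
def plate(th,z,r=.048,M=M,corr=(0,0)):
    a=np.radians(th+YM); to([M[0]+r*np.cos(a),M[1]+r*np.sin(a),z],th+YM-90)
E
python3 -c "
from h import *
plate(50,.13)
"
```

```text
t 13.4167 pos [0.52026106 0.00977205 0.19463937] yaw 11.59 xyz [0.889 0.545 0.645] rot [-0.002  0.001  0.474] j7 -0.25313012356030434 F [-0.4  0.  -0.8]
```

Call:
{"name": "move_arm", "arguments": {
  "series": [
    {"hand": 0,"xyz": [0.89,0.545,0],"rotation": [0,0,0.474]},
    {"hand": 0,"xyz": [0.89,0.545,0],"rotation": [0,0,0.474]},
    {"hand": 0,"xyz": [0.89,0.545,0.2],"rotation": [0,0,0.474]},
    {"hand": 0,"xyz": [0.89,0.545,0.5],"rotation": [0,0,0.474]},
    {"hand": 0,"xyz": [0.89,0.545,0.64],"rotation": [0,0,0.474]},
    {"hand": 0,"xyz": [0.89,0.545,0.64],"rotation": [0,0,0.474]},
    {"hand": 0,"xyz": [0.89,0.545,0.64],"rotation": [0,0,0.474]},
    {"hand": 0,"xyz": [0.89,0.545,0.64],"rotation": [0,0,0.474]}
  ]
}}

```text
clock: 14.08
eef_pos: [0.5556, 0.1087, 0.1311]
tool_rot: [-2.727, -1.56, 0.004]
force: [-0.4, 1.6, -1.0]
opening: 0.0109
grasp_force: 59.6
```

```bash
python3 -c "
from h import *
plate(50,.09)
save('w5','wrist');save('t5','top')
p=load('w5')['pixels'][:,:,::-1];q=load('t5')['pixels'][170:240,170:245,::-1]
p=cv2.resize(p[110:310,150:400],(800,600)) if 0 else cv2.resize(p,(800,600));cv2.imwrite('pics/a5.png',p)
"
```

```text
t 14.0833 pos [0.55559968 0.10867119 0.13107439] yaw -30.47 xyz [-0.007  0.005  0.411] rot [-0.001  0.001  0.007] j7 -1.148348788188025 F [-0.4  1.6 -1. ]
```

View pics/a5.png

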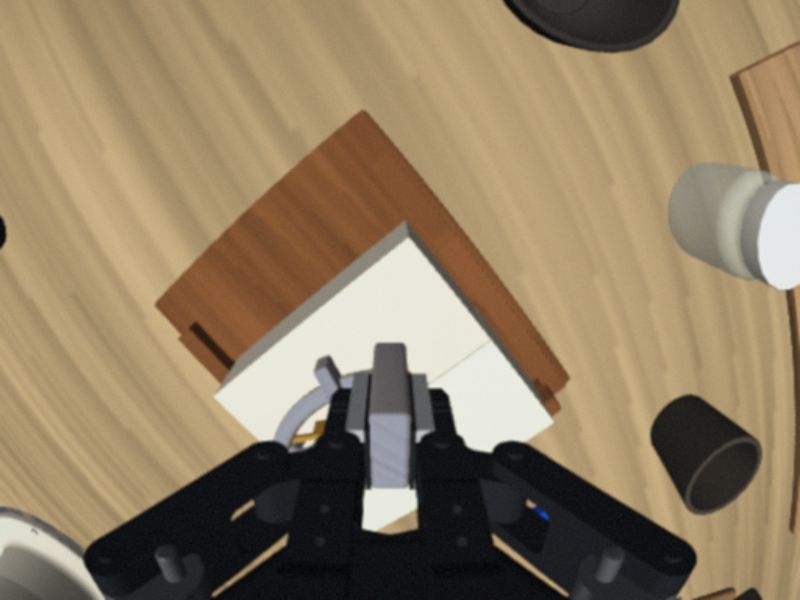

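That was the tenth picture; the tip is hanging over the arch area with parallax. From here I go by numbers, starting with the held pin's arc centre against the deck edges in the same wrist cloud.

```bash
cat > chk.py <<'E'
from h import *
import sys
from scipy.optimize import least_squares
def chk(n):
    c=load(n);W=wcloud(c);P=c['pixels'].astype(int);s=sense();p=s['eef_pos']
    a=np.radians(YM);e=np.array([[np.cos(a),np.sin(a)],[-np.sin(a),np.cos(a)]])
    m=(P.min(2)>140)&(abs(W[...,2]-.065)<.004)
    q=(W[m][:,:2]-M)@e.T*1000
    print('deck',m.sum(),'z',np.median(W[m][:,2]),'x',np.percentile(q[:,0],[0,.5,99.5,100]).round(1),'y',np.percentile(q[:,1],[0,.5,99.5,100]).round(1))
    for x0 in range(-60,60,20):
        k=q[abs(q[:,0]-x0)<5]; 
        if len(k)>5: print('  ymax at x',x0,np.percentile(k[:,1],98).round(1),end='')
    print()
    R=Ro.from_rotvec(s['tool_rot'])
    L=R.inv().apply(W.reshape(-1,3)-p)  # tool frame ; pin x = -tool y, pin y = tool x?, up=-z
    sat=(P.max(2)-P.min(2)).reshape(-1)
    px,py,h=-L[:,1],L[:,0],.0166-L[:,2]
    top=(h>.048)&(h<.056)&(abs(px)<.01)&(abs(py)<.03)&(sat<30)
    print('plate top',top.sum(),'pinxy',px[top].mean()*1e3,py[top].min()*1e3,py[top].max()*1e3,'h',np.median(h[top]))
    b=(h>.005)&(h<.0095)&(px>.02)&(px<.06)&(py>-.01)&(py<.07)&(sat<40)
    bx,by=px[b],py[b]
    f=lambda v:np.hypot(bx-v[0],by-v[1])-.048
    r=least_squares(f,[0,.048],loss='soft_l1',f_scale=.001)
    print('bar',b.sum(),'arc centre in grip frame mm',r.x*1e3,'rms',np.sqrt(np.mean(r.fun**2))*1e3,'maxy',by.max()*1e3,'h',np.median(h[b]))
chk(sys.argv[1])
E
python3 chk.py w5
```

```text
deck 13013 z 0.06502307397858552 x [-70.6 -68.6 239.1 259.4] y [-66.2 -63.5  67.3  67.9]
  ymax at x -60 67.2  ymax at x -40 67.0  ymax at x -20 67.3  ymax at x 0 67.1  ymax at x 20 66.8  ymax at x 40 65.5
plate top 1753 pinxy 0.5762853032350884 -13.174997830322598 15.881837963027994 h 0.05095200860369997
bar 196 arc centre in grip frame mm [-17.20793578 -19.26762819] rms 2.805567872261603 maxy 9.755674429158578 h 0.0065797612235971555
```

```bash
sed -i 's/px,py,h=-L\[:,1\],L\[:,0\]/px,py,h=-L[:,1],-L[:,0]/; s/(b=.*)//' chk.py; python3 chk.py w5
```

```text
deck 13013 z 0.06502307397858552 x [-70.6 -68.6 239.1 259.4] y [-66.2 -63.5  67.3  67.9]
  ymax at x -60 67.2  ymax at x -40 67.0  ymax at x -20 67.3  ymax at x 0 67.1  ymax at x 20 66.8  ymax at x 40 65.5
plate top 1753 pinxy 0.5762853032350884 -15.881837963027994 13.174997830322598 h 0.05095200860369997
bar 512 arc centre in grip frame mm [-2.96657036 40.86505047] rms 3.300979463275196 maxy 32.15732050477943 h 0.0065415306375215376
```

```bash
python3 - <<'E'
s=open('chk.py').read()
s=s.replace("m=(P.min(2)>140)&(abs(W[...,2]-.065)<.004)","m=(P.min(2)>120)&(abs(W[...,2]-.065)<.004)&(np.hypot(W[...,0]-M[0],W[...,1]-M[1])<.11)")
s=s.replace("    print()\n","    print()\n    for y0 in range(-60,70,10):\n        k=q[abs(q[:,1]-y0)<4]\n        if len(k)>5: print('  x at y',y0,np.percentile(k[:,0],[2,98]).round(1),end='')\n    print()\n",1)
s=s.replace("(h>.005)&(h<.0095)","(h>.0068)&(h<.0092)&(abs(np.hypot(px,py-.048)-.048)<.006)")
open('chk.py','w').write(s)
E
python3 chk.py w5
```

```text
deck 12539 z 0.06502025746245046 x [-70.6 -68.8  65.6  66.3] y [-66.2 -63.5  67.4  68. ]
  ymax at x -60 67.2  ymax at x -40 67.0  ymax at x -20 67.5  ymax at x 0 67.2  ymax at x 20 66.9  ymax at x 40 65.6
  x at y -60 [-66.7  64.9]  x at y -50 [-61.2  64.3]  x at y -40 [-52.3  64.8]  x at y -30 [21.7 64.9]  x at y -20 [27.2 64.9]  x at y -10 [30.9 65.3]  x at y 0 [27.2 65.3]  x at y 10 [-47.9  65.3]  x at y 20 [-45.   64.9]  x at y 30 [-67.1  64.7]  x at y 40 [-66.7  64.3]  x at y 50 [-66.   64.2]  x at y 60 [-66.   64.2]
plate top 1753 pinxy 0.5762853032350884 -15.881837963027994 13.174997830322598 h 0.05095200860369997
bar 155 arc centre in grip frame mm [ 0.12542461 45.65906196] rms 1.2778876154889642 maxy 28.50813406595765 h 0.007199460509565957
```

Call:
{"name": "move_arm", "arguments": {
  "series": [
    {"hand": 0,"xyz": [0,0,0.12],"rotation": [0,0,0]},
    {"hand": 0,"xyz": [-0.01,0,0.25],"rotation": [0,0,0.007]},
    {"hand": 0,"xyz": [-0.01,0,0.36],"rotation": [0,0,0.007]},
    {"hand": 0,"xyz": [-0.01,0,0.36],"rotation": [0,0,0.007]},
    {"hand": 0,"xyz": [-0.01,0,0.36],"rotation": [0,0,0.007]}
  ]
}}

```text
clock: 14.6
eef_pos: [0.5547, 0.108, 0.0949]
tool_rot: [-2.737, -1.54, 0.004]
force: [0.0, -0.1, -0.9]
opening: 0.0113
grasp_force: 59.6
```

```bash
python3 - <<'E'
from h import *
from fit import cloud
plate(50,.0825,r=.0475)
a=np.radians(YM);e=np.array([[np.cos(a),np.sin(a)],[-np.sin(a),np.cos(a)]])
for n in('t3','s3','w2'):
    c=load(n);W=(wcloud if n=='w2' else cloud)(c);hs=cv2.cvtColor(c['pixels'],cv2.COLOR_RGB2HSV).astype(int)
    m=(np.hypot(W[...,0]-M[0],W[...,1]-M[1])<.07)&(W[...,2]>.067)&(W[...,2]<.09)
    br=m&(hs[...,1]>90)&(hs[...,0]>10)&(hs[...,0]<30);gr=m&(hs[...,1]<60)
    for nm,k in(('brass',br),('grey',gr)):
        q=(W[k][:,:2]-M)@e.T*1000; r=np.hypot(*q.T);t=np.degrees(np.arctan2(q[:,1],q[:,0]))%360
        for lo,hi in((38,58),):
            f=(r>lo)&(r<hi)
            print(n,nm,f.sum(),'ang pct',np.percentile(t[f],[5,25,50,75,95]).round(1) if f.sum() else '','zmax',W[k][f][:,2].max() if f.sum() else '')
E
```

```text
t 14.6 pos [0.55473133 0.10804093 0.09490705] yaw -31.28 xyz [-0.002  0.009  0.124] rot [-0.001  0.001 -0.002] j7 -1.193900731426206 F [ 0.  -0.1 -0.9]
t3 brass 6 ang pct [152.  152.5 153.3 154.8 155.3] zmax 0.0809100419159713
t3 grey 137 ang pct [ 12.4  88.8 189.4 264.6 334. ] zmax 0.0843643971257162
s3 brass 10 ang pct [150.9 151.8 153.5 154.7 159.6] zmax 0.07792634091566392
s3 grey 23 ang pct [162.6 167.  195.6 199.6 202.6] zmax 0.0798764017419208
w2 brass 49 ang pct [150.  151.1 152.3 152.8 153.5] zmax 0.08065146191793982
w2 grey 233 ang pct [152.8 163.9 168.  197.4 199.5] zmax 0.08217557654898056
```

The arch sits at about 150-155° polar, and the tip now at about 138°. Lowering to riding height.

Call:
{"name": "move_arm", "arguments": {
  "series": [
    {"hand": 0,"xyz": [0,0.005,0.05],"rotation": [0,0,0]},
    {"hand": 0,"xyz": [0,0.01,0.1],"rotation": [0,0,0]},
    {"hand": 0,"xyz": [0,0.01,0.125],"rotation": [0,0,0]},
    {"hand": 0,"xyz": [0,0.01,0.125],"rotation": [0,0,0]},
    {"hand": 0,"xyz": [0,0.01,0.125],"rotation": [0,0,0]}
  ]
}}

```text
clock: 15.02
eef_pos: [0.5566, 0.1079, 0.0837]
tool_rot: [-2.738, -1.54, 0.0]
force: [-0.3, -0.8, -1.3]
opening: 0.0114
grasp_force: 59.6
```

```bash
python3 - <<'E'
from h import *
plate(50,.0822,r=.0475)
save('w6','wrist')
E
python3 chk.py w6
```

```text
t 15.0167 pos [0.55663752 0.10789654 0.08374474] yaw -31.3 xyz [-0.011 -0.008  0.015] rot [-0.     0.    -0.002] j7 -1.2048036352331788 F [-0.3 -0.8 -1.3]
deck 11238 z 0.06502099518920437 x [-71.  -67.6  65.7  66.1] y [-64.8 -55.1  67.5  67.9]
  ymax at x -60 67.7  ymax at x -40 67.6  ymax at x -20 67.2  ymax at x 0 67.2  ymax at x 20 67.2  ymax at x 40 66.9
  x at y -60 [35.3 65.5]  x at y -50 [59.4 65.5]  x at y -40 [-16.1  65.4]  x at y -30 [-29.   65.2]  x at y -20 [-31.3  64.9]  x at y -10 [-23.2  65. ]  x at y 0 [-13.4  65.4]  x at y 10 [41.8 65.5]  x at y 20 [41.  65.5]  x at y 30 [-19.8  65.4]  x at y 40 [-20.1  65.3]  x at y 50 [-62.8  64.8]  x at y 60 [-65.8  64.3]
plate top 1806 pinxy 0.22043366808632256 -16.520158792194216 12.3180512444883 h 0.0518252340140609
bar 328 arc centre in grip frame mm [-0.16714954 45.4411037 ] rms 1.6189618518663549 maxy 28.650114594275557 h 0.00749069331742953
```

Pin and deck agree within about 0.5 mm in the same view. Starting the arc.

Call:
{"name": "move_arm", "arguments": {
  "series": [
    {"hand": 0,"xyz": [-0.01,-0.008,0.013],"rotation": [0,0,0]},
    {"hand": 0,"xyz": [-0.011,-0.033,0.013],"rotation": [0,0,-0.0333]},
    {"hand": 0,"xyz": [-0.013,-0.058,0.013],"rotation": [0,0,-0.0667]},
    {"hand": 0,"xyz": [-0.016,-0.083,0.013],"rotation": [0,0,-0.1]},
    {"hand": 0,"xyz": [-0.016,-0.083,0.013],"rotation": [0,0,-0.1]},
    {"hand": 0,"xyz": [-0.016,-0.083,0.013],"rotation": [0,0,-0.1]}
  ]
}}

```text
clock: 15.57
eef_pos: [0.5488, 0.1108, 0.0827]
tool_rot: [2.61, 1.748, 0.0]
force: [1.0, -0.6, -1.6]
opening: 0.011
grasp_force: 59.6
```

```bash
python3 - <<'E'
from h import *
plate(59,.0822,r=.0477)
print(np.round(sense()['wrist_torque'],2))
E
```

```text
t 15.5667 pos [0.54880897 0.11079188 0.08265441] yaw -22.39 xyz [ 0.001 -0.001  0.005] rot [ 0.    -0.    -0.003] j7 -1.0831667857391267 F [ 1.  -0.6 -1.6]
[-0.05  0.03 -0.03]
```

Call:
{"name": "move_arm", "arguments": {
  "series": [
    {"hand": 0,"xyz": [-0.0003,-0.017,0.004],"rotation": [0,0,-0.0222]},
    {"hand": 0,"xyz": [-0.001,-0.0335,0.004],"rotation": [0,0,-0.0444]},
    {"hand": 0,"xyz": [-0.0026,-0.05,0.004],"rotation": [0,0,-0.0667]},
    {"hand": 0,"xyz": [-0.0026,-0.05,0.004],"rotation": [0,0,-0.0667]}
  ]
}}

```text
clock: 15.9
eef_pos: [0.544, 0.1125, 0.0822]
tool_rot: [2.514, 1.884, 0.0]
force: [0.1, 0.1, -1.9]
opening: 0.0111
grasp_force: 59.6
```

Call:
{"name": "move_arm", "arguments": {
  "series": [
    {"hand": 0,"xyz": [-0.0003,-0.017,0],"rotation": [0,0,-0.0222]},
    {"hand": 0,"xyz": [-0.001,-0.0335,0],"rotation": [0,0,-0.0444]},
    {"hand": 0,"xyz": [-0.0026,-0.05,0],"rotation": [0,0,-0.0667]},
    {"hand": 0,"xyz": [-0.0026,-0.05,0],"rotation": [0,0,-0.0667]}
  ]
}}

```text
clock: 16.23
eef_pos: [0.5391, 0.1135, 0.0821]
tool_rot: [2.413, 2.012, -0.0]
force: [0.8, 0.6, -1.6]
opening: 0.0115
grasp_force: 59.6
```

```bash
python3 - <<'E'
from h import *
plate(71,.0822,r=.0477)
print(np.round(sense()['wrist_torque'],2))
E
```

```text
t 16.2333 pos [0.53910287 0.11354839 0.08213502] yaw -10.34 xyz [ 0.001  0.    -0.001] rot [-0.     0.    -0.003] j7 -0.9151902471677598 F [ 0.8  0.6 -1.6]
[-0.   -0.01  0.01]
```

The tip has passed the arch without force. Going on through the near eye.

Call:
{"name": "move_arm", "arguments": {
  "series": [
    {"hand": 0,"xyz": [-0.0003,-0.017,0],"rotation": [0,0,-0.0222]},
    {"hand": 0,"xyz": [-0.001,-0.0335,0],"rotation": [0,0,-0.0444]},
    {"hand": 0,"xyz": [-0.0026,-0.05,0],"rotation": [0,0,-0.0667]},
    {"hand": 0,"xyz": [-0.0026,-0.05,0],"rotation": [0,0,-0.0667]}
  ]
}}

```text
clock: 16.57
eef_pos: [0.5341, 0.1142, 0.0821]
tool_rot: [-2.304, -2.135, 0.0]
force: [-0.4, 0.7, -1.2]
opening: 0.0112
grasp_force: 59.6
```

Call:
{"name": "move_arm", "arguments": {
  "series": [
    {"hand": 0,"xyz": [-0.0003,-0.017,0],"rotation": [0,0,-0.0222]},
    {"hand": 0,"xyz": [-0.001,-0.0335,0],"rotation": [0,0,-0.0444]},
    {"hand": 0,"xyz": [-0.0026,-0.05,0],"rotation": [0,0,-0.0667]},
    {"hand": 0,"xyz": [-0.0026,-0.05,0],"rotation": [0,0,-0.0667]}
  ]
}}

```text
clock: 16.9
eef_pos: [0.5292, 0.1143, 0.0821]
tool_rot: [-2.19, -2.253, 0.0]
force: [-0.7, 0.4, -1.1]
opening: 0.0111
grasp_force: 59.6
```

```bash
python3 - <<'E'
from h import *
plate(83,.0822,r=.0477)
print(np.round(sense()['wrist_torque'],2))
E
```

```text
t 16.9 pos [0.52918441 0.11427579 0.08209286] yaw 1.62 xyz [ 0.001  0.    -0.001] rot [-0.     0.    -0.003] j7 -0.745082551322872 F [-0.7  0.4 -1.1]
[-0.03  0.02 -0.02]
```

Call:
{"name": "move_arm", "arguments": {
  "series": [
    {"hand": 0,"xyz": [-0.0003,-0.017,0],"rotation": [0,0,-0.0222]},
    {"hand": 0,"xyz": [-0.001,-0.0335,0],"rotation": [0,0,-0.0444]},
    {"hand": 0,"xyz": [-0.0026,-0.05,0],"rotation": [0,0,-0.0667]},
    {"hand": 0,"xyz": [-0.0026,-0.05,0],"rotation": [0,0,-0.0667]}
  ]
}}

```text
clock: 17.23
eef_pos: [0.5242, 0.1138, 0.0821]
tool_rot: [-2.069, -2.364, 0.0]
force: [-0.3, 0.9, -0.3]
opening: 0.0112
grasp_force: 59.6
```

Call:
{"name": "move_arm", "arguments": {
  "series": [
    {"hand": 0,"xyz": [-0.0003,-0.017,0],"rotation": [0,0,-0.0222]},
    {"hand": 0,"xyz": [-0.001,-0.0335,0],"rotation": [0,0,-0.0444]},
    {"hand": 0,"xyz": [-0.0026,-0.05,0],"rotation": [0,0,-0.0667]},
    {"hand": 0,"xyz": [-0.0026,-0.05,0],"rotation": [0,0,-0.0667]}
  ]
}}

```text
clock: 17.57
eef_pos: [0.5193, 0.1129, 0.0821]
tool_rot: [-1.943, -2.469, 0.0]
force: [0.3, 1.0, -1.2]
opening: 0.0113
grasp_force: 59.6
```

```bash
python3 - <<'E'
from h import *
plate(95,.0822,r=.0477)
print(np.round(sense()['wrist_torque'],2))
save('w7','wrist')
E
python3 chk.py w7|tail -2
```

```text
t 17.5667 pos [0.51926284 0.1128956  0.08206342] yaw 13.6 xyz [ 0.001  0.001 -0.001] rot [-0.    -0.    -0.003] j7 -0.571254992805316 F [ 0.3  1.  -1.2]
[ 0.01 -0.05  0.05]
plate top 1812 pinxy -0.28898247991731785 -16.165367946219707 12.435574524802677 h 0.05201926264415236
bar 310 arc centre in grip frame mm [-0.20677974 46.28334887] rms 1.8218507239266626 maxy 28.90930901255085 h 0.007725023877165533
```

Call:
{"name": "move_arm", "arguments": {
  "series": [
    {"hand": 0,"xyz": [-0.0003,-0.017,0],"rotation": [0,0,-0.0222]},
    {"hand": 0,"xyz": [-0.001,-0.0335,0],"rotation": [0,0,-0.0444]},
    {"hand": 0,"xyz": [-0.0026,-0.05,0],"rotation": [0,0,-0.0667]},
    {"hand": 0,"xyz": [-0.0026,-0.05,0],"rotation": [0,0,-0.0667]}
  ]
}}

```text
clock: 17.95
eef_pos: [0.5145, 0.1115, 0.0821]
tool_rot: [-1.81, -2.567, 0.0]
force: [-0.9, 0.5, -1.8]
opening: 0.0111
grasp_force: 59.6
```

Call:
{"name": "move_arm", "arguments": {
  "series": [
    {"hand": 0,"xyz": [-0.0003,-0.017,0],"rotation": [0,0,-0.0222]},
    {"hand": 0,"xyz": [-0.0007,-0.025,0],"rotation": [0,0,-0.0333]},
    {"hand": 0,"xyz": [-0.0007,-0.025,0],"rotation": [0,0,-0.0333]}
  ]
}}

```text
clock: 18.2
eef_pos: [0.5122, 0.1106, 0.0821]
tool_rot: [1.742, 2.614, 0.0]
force: [-0.0, -0.9, -1.2]
opening: 0.0113
grasp_force: 59.6
```

```bash
python3 - <<'E'
from h import *
plate(104,.0822,r=.0477)
print(np.round(sense()['wrist_torque'],2))
E
```

```text
t 18.2 pos [0.51223322 0.11062154 0.08211362] yaw 22.63 xyz [ 0.     0.    -0.001] rot [ 0.     0.    -0.003] j7 -0.4380570522160184 F [-0.  -0.9 -1.2]
[-0.05  0.04 -0.01]
```

Call:
{"name": "move_arm", "arguments": {
  "series": [
    {"hand": 0,"xyz": [-0.0002,-0.0125,0],"rotation": [0,0,-0.0167]},
    {"hand": 0,"xyz": [-0.0007,-0.025,0],"rotation": [0,0,-0.0333]},
    {"hand": 0,"xyz": [-0.0007,-0.025,0],"rotation": [0,0,-0.0333]}
  ]
}}

```text
clock: 18.45
eef_pos: [0.5096, 0.1095, 0.082]
tool_rot: [-1.67, -2.661, 0.0]
force: [-0.9, 0.9, -1.4]
opening: 0.0112
grasp_force: 59.6
```

Call:
{"name": "move_arm", "arguments": {
  "series": [
    {"hand": 0,"xyz": [-0.0002,-0.0125,0],"rotation": [0,0,-0.0167]},
    {"hand": 0,"xyz": [-0.0007,-0.025,0],"rotation": [0,0,-0.0333]},
    {"hand": 0,"xyz": [-0.0007,-0.025,0],"rotation": [0,0,-0.0333]}
  ]
}}

```text
clock: 18.7
eef_pos: [0.5074, 0.1083, 0.082]
tool_rot: [-1.599, -2.704, 0.0]
force: [-1.4, -0.8, -1.5]
opening: 0.0114
grasp_force: 59.6
```

Call:
{"name": "move_arm", "arguments": {
  "series": [
    {"hand": 0,"xyz": [-0.0002,-0.0125,0],"rotation": [0,0,-0.0167]},
    {"hand": 0,"xyz": [-0.0007,-0.025,0],"rotation": [0,0,-0.0333]},
    {"hand": 0,"xyz": [-0.0007,-0.025,0],"rotation": [0,0,-0.0333]}
  ]
}}

```text
clock: 18.95
eef_pos: [0.5052, 0.107, 0.082]
tool_rot: [-1.527, -2.745, 0.0]
force: [-0.3, 0.1, -1.5]
opening: 0.011
grasp_force: 59.6
```

```bash
python3 - <<'E'
from h import *
plate(113,.0822,r=.0477)
print(np.round(sense()['wrist_torque'],2))
E
```

```text
t 18.95 pos [0.50519296 0.10703663 0.08200583] yaw 31.82 xyz [-0.001  0.004 -0.002] rot [-0.    -0.    -0.001] j7 -0.3000816602537687 F [-0.3  0.1 -1.5]
[-0.   -0.01 -0.01]
```

Call:
{"name": "move_arm", "arguments": {
  "series": [
    {"hand": 0,"xyz": [-0.0001,-0.0084,0],"rotation": [0,0,-0.0111]},
    {"hand": 0,"xyz": [-0.0003,-0.0168,0],"rotation": [0,0,-0.0222]},
    {"hand": 0,"xyz": [-0.0003,-0.0168,0],"rotation": [0,0,-0.0222]}
  ]
}}

```text
clock: 19.2
eef_pos: [0.5039, 0.1062, 0.0821]
tool_rot: [-1.48, -2.771, 0.0]
force: [-0.5, 0.4, -2.2]
opening: 0.0115
grasp_force: 59.6
```

Call:
{"name": "move_arm", "arguments": {
  "series": [
    {"hand": 0,"xyz": [-0.0001,-0.0084,0],"rotation": [0,0,-0.0111]},
    {"hand": 0,"xyz": [-0.0003,-0.0168,0],"rotation": [0,0,-0.0222]},
    {"hand": 0,"xyz": [-0.0003,-0.0168,0],"rotation": [0,0,-0.0222]}
  ]
}}

```text
clock: 19.45
eef_pos: [0.5025, 0.1052, 0.0821]
tool_rot: [-1.432, -2.796, 0.0]
force: [-0.5, -0.4, -2.1]
opening: 0.0113
grasp_force: 59.6
```

```bash
cat > f.py <<'E'
from h import *
s=sense();d=np.array(s['eef_pos'])[:2]-M;th=np.degrees(np.arctan2(d[1],d[0]))-YM
R=Ro.from_rotvec(s['tool_rot']);f=R.inv().apply(s['force'])
print('th',th.round(2),'r',np.hypot(*d).round(4),'collar',(th+28.4).round(2),'force in tool axes (y+ = stop reaction)',f.round(1),'tq',np.round(s['wrist_torque'],2))
plate(th,.082,r=.0477)
E
python3 f.py
```

```text
th 117.37 r 0.0478 collar 145.77 force in tool axes (y+ = stop reaction) [ 0.  -0.6  2.1] tq [ 0.06 -0.04 -0.05]
t 19.45 pos [0.50252815 0.10522965 0.08205832] yaw 35.77 xyz [-0.001  0.     0.001] rot [-0.    -0.    -0.006] j7 -0.23991129949456716 F [-0.5 -0.4 -2.1]
```

Call:
{"name": "move_arm", "arguments": {
  "series": [
    {"hand": 0,"xyz": [-0.0001,-0.006,0],"rotation": [0,0,-0.0085]},
    {"hand": 0,"xyz": [-0.0002,-0.0125,0],"rotation": [0,0,-0.018]},
    {"hand": 0,"xyz": [-0.0002,-0.0125,0],"rotation": [0,0,-0.018]}
  ]
}}

```text
clock: 19.7
eef_pos: [0.5016, 0.1045, 0.0821]
tool_rot: [-1.392, -2.816, 0.0]
force: [0.2, -0.7, -1.3]
opening: 0.0114
grasp_force: 59.6
```

Call:
{"name": "move_arm", "arguments": {
  "series": [
    {"hand": 0,"xyz": [-0.0001,-0.006,0],"rotation": [0,0,-0.0085]},
    {"hand": 0,"xyz": [-0.0002,-0.0125,0],"rotation": [0,0,-0.018]},
    {"hand": 0,"xyz": [-0.0002,-0.0125,0],"rotation": [0,0,-0.018]}
  ]
}}

```text
clock: 19.95
eef_pos: [0.5008, 0.104, 0.0821]
tool_rot: [1.352, 2.836, 0.001]
force: [0.7, -0.2, -1.3]
opening: 0.0112
grasp_force: 59.6
```

```bash
python3 f.py
```

```text
th 119.96 r 0.0479 collar 148.36 force in tool axes (y+ = stop reaction) [-0.6  0.4  1.3] tq [ 0.06 -0.08  0.  ]
t 19.95 pos [0.50077117 0.10397391 0.08214562] yaw 39.01 xyz [-0.002 -0.     0.001] rot [ 0.    -0.     0.002] j7 -0.19052433502229982 F [ 0.7 -0.2 -1.3]
```

Call:
{"name": "move_arm", "arguments": {
  "series": [
    {"hand": 0,"xyz": [0,-0.004,0],"rotation": [0,0,-0.005]},
    {"hand": 0,"xyz": [0,-0.008,0],"rotation": [0,0,-0.0105]},
    {"hand": 0,"xyz": [0,-0.008,0],"rotation": [0,0,-0.0105]}
  ]
}}

```text
clock: 20.2
eef_pos: [0.5004, 0.1039, 0.0822]
tool_rot: [1.329, 2.846, 0.002]
force: [0.6, 1.0, -1.9]
opening: 0.0114
grasp_force: 59.5
```

```bash
python3 f.py
```

```text
th 120.41 r 0.0481 collar 148.81 force in tool axes (y+ = stop reaction) [0.3 1.1 1.9] tq [ 0.44 -0.15 -0.03]
t 20.2 pos [0.50035627 0.10388502 0.08224337] yaw 39.94 xyz [-0.004 -0.     0.002] rot [ 0.001 -0.     0.007] j7 -0.17643362309123878 F [ 0.6  1.  -1.9]
```

The collar is meeting the stop at about 149°, which agrees with the arch seen. Pressing on in small steps.

Call:
{"name": "move_arm", "arguments": {
  "series": [
    {"hand": 0,"xyz": [-0.002,-0.003,0],"rotation": [0,0,-0.002]},
    {"hand": 0,"xyz": [-0.003,-0.007,0],"rotation": [0,0,-0.004]},
    {"hand": 0,"xyz": [-0.003,-0.007,0],"rotation": [0,0,-0.004]}
  ]
}}

```text
clock: 20.45
eef_pos: [0.5001, 0.1037, 0.0823]
tool_rot: [1.32, 2.85, 0.003]
force: [1.1, 4.8, -2.8]
opening: 0.0115
grasp_force: 59.3
```

```bash
python3 f.py
```

```text
th 120.75 r 0.0481 collar 149.15 force in tool axes (y+ = stop reaction) [2.9 3.9 2.8] tq [ 1.05 -0.44  0.04]
t 20.45 pos [0.50013775 0.10370451 0.08233401] yaw 40.29 xyz [-0.004 -0.     0.003] rot [ 0.001 -0.     0.007] j7 -0.17050137125643608 F [ 1.1  4.8 -2.8]
```

The reaction of about 4.9 N points along the collar's tangent, so it comes from the stop. Adding a hair and holding for a moment.

Call:
{"name": "move_arm", "arguments": {
  "series": [
    {"hand": 0,"xyz": [-0.0005,-0.001,0],"rotation": [0,0,-0.001]},
    {"hand": 0,"xyz": [-0.0005,-0.001,0],"rotation": [0,0,-0.001]},
    {"hand": 0,"xyz": [-0.0005,-0.001,0],"rotation": [0,0,-0.001]},
    {"hand": 0,"xyz": [-0.0005,-0.001,0],"rotation": [0,0,-0.001]}
  ]
}}

```text
clock: 20.78
eef_pos: [0.5001, 0.1037, 0.0824]
tool_rot: [1.318, 2.851, 0.003]
force: [1.9, 5.3, -3.6]
opening: 0.0112
grasp_force: 59.3
```

```bash
python3 f.py
```

```text
th 120.76 r 0.0481 collar 149.16 force in tool axes (y+ = stop reaction) [2.8 4.9 3.6] tq [ 1.2  -0.43  0.06]
t 20.7833 pos [0.5001311  0.1036903  0.08237454] yaw 40.38 xyz [-0.004 -0.     0.004] rot [ 0.001 -0.     0.008] j7 -0.16918163123631844 F [ 1.9  5.3 -3.6]
```

About 5.6 N held for a moment. Easing the preload, settling the pin on the deck, then opening only slightly to clear the plate.

Call:
{"name": "move_arm", "arguments": {
  "series": [
    {"hand": 0,"xyz": [0.002,0.006,0.004],"rotation": [0,0,0.003]},
    {"hand": 0,"xyz": [0.003,0.009,0.008],"rotation": [0,0,0.004]},
    {"hand": 0,"xyz": [0.003,0.009,0.01],"rotation": [0,0,0.004]},
    {"hand": 0,"xyz": [0.003,0.009,0.01],"rotation": [0,0,0.004]}
  ]
}}

```text
clock: 21.12
eef_pos: [0.5004, 0.1038, 0.0816]
tool_rot: [1.328, 2.847, 0.001]
force: [0.1, 4.2, 4.7]
opening: 0.0113
grasp_force: 60.7
```

```bash
python3 f.py
```

```text
th 120.44 r 0.0479 collar 148.84 force in tool axes (y+ = stop reaction) [ 3.2  2.8 -4.7] tq [ 0.78  0.15 -0.06]
t 21.1167 pos [0.5004311  0.10375623 0.08156507] yaw 39.99 xyz [-0.002 -0.    -0.004] rot [0.    0.    0.007] j7 -0.17699393750577994 F [0.1 4.2 4.7]
```

Call:
{"name": "move_arm", "arguments": {
  "series": [
    {"hand": 0.1,"xyz": [0,0,-0.003],"rotation": [0,0,0]},
    {"hand": 0.2,"xyz": [0,0,-0.003],"rotation": [0,0,0]},
    {"hand": 0.25,"xyz": [0,0,-0.003],"rotation": [0,0,0]},
    {"hand": 0.25,"xyz": [0,0,-0.003],"rotation": [0,0,0]},
    {"hand": 0.25,"xyz": [0,0,-0.003],"rotation": [0,0,0]}
  ]
}}

```text
clock: 21.53
eef_pos: [0.4999, 0.1023, 0.081]
tool_rot: [-1.329, -2.846, 0.003]
force: [-0.3, -0.1, 0.2]
opening: 0.0214
grasp_force: 0.0
```

```bash
python3 - <<'E'
from h import *
save('w8','wrist')
E
python3 f.py; python3 chk.py w8|tail -2
```

```text
th 121.82 r 0.0473 collar 150.22 force in tool axes (y+ = stop reaction) [-0.2 -0.5  0.7] tq [-0.02 -0.01  0.02]
t 21.5833 pos [0.49993772 0.10254992 0.08109068] yaw 39.93 xyz [ 0.004 -0.    -0.009] rot [-0.001  0.    -0.009] j7 -0.1766476543955158 F [-0.2 -0.5 -0.7]
plate top 1403 pinxy -1.649744346019213 -16.76630470825808 11.754521772762057 h 0.05238486408889237
bar 253 arc centre in grip frame mm [-2.55684768 43.86143922] rms 2.0459786354242855 maxy 32.08818044911334 h 0.008059089134160794
```

Call:
{"name": "move_arm", "arguments": {
  "series": [
    {"hand": 0.3,"xyz": [0,0.01,-0.03],"rotation": [0,0,0]},
    {"hand": 0.3,"xyz": [0,0.01,-0.15],"rotation": [0,0,0]},
    {"hand": 0.3,"xyz": [0,0.01,-0.4],"rotation": [0,0,0]},
    {"hand": 0.3,"xyz": [0,0.01,-0.8],"rotation": [0,0,0]},
    {"hand": 0.3,"xyz": [0,0.01,-1],"rotation": [0,0,0]},
    {"hand": 0.3,"xyz": [0,0.01,-1],"rotation": [0,0,0]}
  ]
}}

```text
clock: 22.08
eef_pos: [0.5039, 0.1057, 0.1867]
tool_rot: [1.325, 2.841, 0.007]
force: [0.8, 0.1, 0.4]
opening: 0.0257
grasp_force: 0.0
```

Call:
{"name": "move_arm", "arguments": {
  "series": [
    {"hand": 0.3,"xyz": [0.5,0,-0.8],"rotation": [0,0,0]},
    {"hand": 0.3,"xyz": [1,0,-0.8],"rotation": [0,0,0]},
    {"hand": 0.3,"xyz": [1,0,-0.8],"rotation": [0,0,0]},
    {"hand": 0.3,"xyz": [1,0,-0.8],"rotation": [0,0,0]},
    {"hand": 0.3,"xyz": [1,0,-0.8],"rotation": [0,0,0]}
  ]
}}

```text
clock: 22.5
eef_pos: [0.4356, 0.1835, 0.2633]
tool_rot: [1.319, 2.847, 0.001]
force: [0.7, 0.3, 0.2]
opening: 0.0253
grasp_force: 0.0
```

```bash
cat > fin.py <<'E'
from h import *
from fit import cloud
a=np.radians(YM);e=np.array([[np.cos(a),np.sin(a)],[-np.sin(a),np.cos(a)]])
print(sense()['eef_pos'],sense()['force'])
for n,cam in(('t9','top'),('s9','scene'),('w9','wrist')):
    c=save(n,cam);W=(wcloud if cam=='wrist' else cloud)(c);P=c['pixels'].astype(int);hs=cv2.cvtColor(c['pixels'],cv2.COLOR_RGB2HSV).astype(int)
    near=np.hypot(W[...,0]-M[0],W[...,1]-M[1])<.11
    d=near&(P.min(2)>120)&(abs(W[...,2]-.065)<.004);print(n,'deck',d.sum(),cv2.minAreaRect((W[d][:,:2]*1000).astype(np.float32)))
    t=near&(W[...,2]>.108)&(W[...,2]<.125)
    if t.sum(): 
        q=(W[t][:,:2]-M)@e.T*1000;r=cv2.minAreaRect(q.astype(np.float32));print('  plate top',t.sum(),r,'z',np.median(W[t][:,2]).round(4),'polar',np.hypot(*r[0]),np.degrees(np.arctan2(r[0][1],r[0][0])))
    g=near&(W[...,2]>.0665)&(W[...,2]<.09)&(hs[...,1]<70)
    q=(W[g][:,:2]-M)@e.T*1000;k=abs(np.hypot(*q.T)-48)<8;th=np.degrees(np.arctan2(q[:,1],q[:,0]))%360
    print('  hist >200deg',np.histogram(th[k],bins=range(120,240,8))[0])
E
python3 fin.py
```

```text
[0.43561491 0.18345475 0.26334872] [0.65881619 0.26358719 0.22069835]
t9 deck 1287 ((526.4132690429688, 66.0298843383789), (136.55270385742188, 132.65835571289062), 8.791163444519043)
  plate top 40 ((-25.963947296142578, 41.919254302978516), (13.432077407836914, 26.581377029418945), 32.74516677856445) z 0.1164 polar 49.308725805020075 121.77324550209599
  hist >200deg [ 0 11  7  8  5  9 10  8  6  9  6  3  6  5]
s9 deck 827 ((528.3944702148438, 65.1851577758789), (136.29098510742188, 131.42581176757812), 8.845330238342285)
  plate top 29 ((-23.24343490600586, 40.40379333496094), (11.212961196899414, 29.00326156616211), 30.569194793701172) z 0.1135 polar 46.61248525968086 119.91089377601531
  hist >200deg [ 0  4  4  2  2 10  3  4  0 13  7  2  0  0]
w9 deck 3872 ((528.4495849609375, 67.71317291259766), (137.6599884033203, 133.0419921875), 8.503458976745605)
  plate top 246 ((-24.026456832885742, 43.51462173461914), (10.420675277709961, 29.13274383544922), 31.29570770263672) z 0.1168 polar 49.70707125399273 118.90514155700833
  hist >200deg [ 6 32 65 34 15  4  0  0  0  0  0  0  0  0]
```

The final measurements:
- The mould is shut, with the deck at 136 x 132 mm.
- The plate stands upright at about 120.5° on the 48 mm circle, its top 52 mm above the deck.
- The bar is seen past the far eye, and the hand is clear.

Handing in.

```bash
python3 -c "
from rig import hand_in; print(hand_in())"
```

```text
the job is handed in; nothing more can be done
None
```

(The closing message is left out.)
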